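# Load the test kiln, crank its hearth in and wedge the door

## Robot

A 6-joint arm with a two-finger parallel gripper is mounted at the origin on the work surface. World frame = base frame: x ahead of the robot, y to its left, z up, the work surface at z = 0. Lengths are in mm, angles in rad, forces in N, time in s.
With the tool pointing down it reaches from about 275 to 750 mm from the base axis. Payload 10.2 kg.
Tool frame: the origin (TCP) lies midway between the tips of the shut fingers; the grasp point (between the pads) lies grasp_offset behind it (grasp_offset is the distance from the TCP to the grasp point, in mm); x points along the fingers, z is the direction in which the jaws open and shut, and the axes are right-handed (so a half turn about x gives the same grasp; the last joint's range is limited). The gripper opens to 85 mm and grips with 20 to 120 N. Pads are 22 mm wide; open, the fingers measure 114 mm over their backs; the gripper's body (76 mm by 85 mm) begins 54 mm behind the grasp point. The pads swing forward as they close: fully open they stand 13 mm farther back than shut.
Start: joints at [-1.395, 0.313, 1.498, -0, 1.331, -0.223], TCP at [203.852, -483.813, 231.294] pointing down, gripper open.
Joint ranges: [-2.94, 2.94], [-0.97, 2.17], [0.19, 2.56], [-1.23, 4.37], [0.02, 3.11], [-2.88, 2.88]. Speed limits (rad/s): [2.39, 2.39, 3.01, 3.14, 3.14, 3.14].

## Interface

Orientations are given as a unit quaternion [w, x, y, z].
In Python, from rig import sense, capture, calibration, finish_job, grasp_offset gives the robot as it stands.
- The arm moves only by the shell command python3 -m jog 'ROWS' [FORCE]. ROWS is JSON, a list of rows, each an object with "linear": the shift along the tool's x, y, z scaled (see below), a list of three; "rotation": the turn, a rotation vector about the tool's x, y, z scaled (see below), a list of three; "grip": the finger opening in mm, from 0 to 85.4. A call has 1 to 20 rows; each row is the pose to reach, as a shift and turn from the pose measured when the call began, along the tool's axes at that moment; what a row does not reach only later rows make up. The controller multiplies each number of a shift by 0.3 m and each number of a turn by 0.5 rad. A row lasts 1/12 s, in which the tool goes at most 41.7 mm and 7.16 degrees, less where a joint would pass 70% of its speed; a pose out of reach is approached as far as the arm can. A call with a number of a shift or a turn outside -1 to 1 is refused whole. A call with a gripper value outside its range is refused whole. The fingers move at their own pace and stop on an object; FORCE is the grip in N (left out, the last holds). Time passes only in rows, so rows that repeat a pose let the fingers close. It gives the time, the measured TCP pose, the force and the opening at its end, in the units of the state.
- sense(): the state, without advancing time (a new reading comes with each control period).
- capture(name): name is "side" or "top" or "wrist"; returns (picture, depth): 480x640x3 uint8, red, green, blue; 480x640 float32, mm along the optical axis (not along the pixel's ray), 0 where there is no reading.
- calibration(name): a dict with "intrinsics" (3x3 intrinsics, pixels), "dist" ([k1, k2, p1, p2, k3] as OpenCV has them; the pictures are not rectified), "world_from_camera" (4x4, takes a point from camera to world coordinates). Camera axes: x right, y up, looking along -z (the intrinsics and any distortion apply to the point x, -y, -z); pixel columns grow to the right and rows downward; lengths in mm; the calibration is good to about 2 mm. A picture is of the moment at which its call begins: read the wrist's pose just before it. calibration takes no time and is no camera call; for the wrist camera it gives the pose at the moment of the call.
- finish_job(): hands the job in, once; it reports no verdict.
The state is a dict: "time_s": time; "joints": joint angles; "dq": joint speeds; "tau": joint torques, N m; "eef_pos": TCP position; "ee_rot": TCP orientation; "force": force on the tool from outside, world axes, zero at the start; "wrist_torque": the same for the moment, N m; "grip_width": opening from 0.0 (shut) to 1.0 (fully open).
Only numpy, scipy, OpenCV 4.12 (cv2) and the standard library are available. Lean on these libraries where they do the work, as an engineer would, in place of code of your own. Each camera call takes 0.05 s, during which the arm holds its last target.

## Task

Stand all the glaze test tiles from the ware board upright on the kiln's hearth, none touching another, and wind the hearth fully into the kiln with the crank, so that the door is shut. Only then tap the brass wedge sideways with the mallet until it goes no further and sits tight, and lay the mallet back flat on its mat. Do not shove the door or press the wedge by hand, and leave the other things on the table alone.

Things in the scene. Friction and masses are not known exactly. Their poses are not given: they have to be found in the camera images.
- tile1: glaze test tile to be fired, may be absent: fired-clay inverted T with its upper half glazed dark blue; foot 44 (x) x 40 (y) x 8 mm, upright web 44 (x) x 9 (y) mm, 72 mm tall in all, 90 g. Origin: centre of its underside; z up. It starts standing on the wooden ware board, 100 x 300 x 18 mm, which is fixed to the table.
- tile2: glaze test tile to be fired, may be absent: fired-clay inverted T with its upper half glazed green; foot 44 (x) x 40 (y) x 8 mm, upright web 44 (x) x 9 (y) mm, 72 mm tall in all, 90 g. Origin: centre of its underside; z up. It starts standing on the wooden ware board, 100 x 300 x 18 mm, which is fixed to the table.
- tile3: glaze test tile to be fired, may be absent: fired-clay inverted T with its upper half glazed amber; foot 44 (x) x 40 (y) x 8 mm, upright web 44 (x) x 9 (y) mm, 72 mm tall in all, 90 g. Origin: centre of its underside; z up. It starts standing on the wooden ware board, 100 x 300 x 18 mm, which is fixed to the table.
- tile4: glaze test tile to be fired, may be absent: fired-clay inverted T with its upper half glazed dark red; foot 44 (x) x 40 (y) x 8 mm, upright web 44 (x) x 9 (y) mm, 72 mm tall in all, 90 g. Origin: centre of its underside; z up. It starts standing on the wooden ware board, 100 x 300 x 18 mm, which is fixed to the table.
- kiln: stainless bench test kiln with a red control box, fixed, on the robot's left, its mouth facing the robot's right (its own -y). Body 320 x 320 mm, 345 mm tall (roof plug to 385). Origin: on the table below the middle of its front face; y points into the kiln, x along the front face away from the robot, z up. Yaw near 0, varies. Mouth 180 mm wide, from 95 to 245 mm above the table.
- hearth_mid (a point): middle of the top face of the hearth: a level pale firebrick slab 160 (x) x 180 (y) mm, 145 mm above the table, axes as the kiln's. It rides on the car. What stands on it must stay within the slab to pass the mouth. While the car is out the slab is open from above, between the door's plug (90 mm from here on the -y side) and the kiln face (215 mm on the +y side), whose stud reaches to 110 mm.
- door_top (a point): middle of the top edge of the door's outer face. The door is fixed to the car's outer end and rides with it: 210 mm wide in x, 50 mm thick towards +y from here, top 255 mm above the table. Two ears stand on it, x = -48 to -20 and +20 to +48 mm, 52 mm high; when shut the kiln's fixed slotted stud (24 mm wide, 105 mm out from the face, 266 to 306 mm high) lies between them.
- car (a joint): travel of the hearth car along the kiln's +y, m: 0 = run out for loading (start), 0.325 = fully in, the door shut against the kiln (end stop). Geared to the crank: 65 mm a turn, five turns in all. The gear holds it where it is left; not to be shoved by hand. Its low two-rail track, rails at x = +-75 mm, runs out 400 mm from the kiln face, 85 mm high.
- crank (a joint): angle of the hand crank, rad: 0 = car out, handle straight above the shaft; 31.42 = car in (five turns). The shaft lies level along the kiln's x on the track's robot side. Growing = counter-clockwise as seen by the robot: the handle goes over the top towards the kiln (+y). Takes about 5 N at the handle and stays where it is left.
- crank_grip (a point): point to grip on the crank handle, where it is now: a black sleeve, free to spin, 22 mm diameter, 90 mm long, level, parallel to the kiln's x; its free end, 40 mm from this point, points to -x (the robot), and the crank arm, 12 mm thick, is centred 60 mm from this point on the +x side.
- crank_axis (a point): fixed: centre of the 48 mm radius circle that crank_grip runs round in the kiln's y-z plane, 90 mm above the table.
- wedge_end (a point): centre of the struck (thick, robot-side) end face, 26 (y) x 24 (z) mm, of the brass wedge that locks the door; the face looks along the kiln's -x. The wedge, 85 mm long, lies level along the kiln's x in a guide on the door's ears, 286 mm above the table, rides with the door, and can only slide along x. The space on its -x side is free.
- wedge (a joint): how far the wedge is driven along the kiln's +x, m: starts slack at 0 to 0.012; 0.05 = tight, where it stops dead. With the door shut it passes through the slotted stud and draws the door tight. About 10 N moves it, rising to 15 N near the end; friction keeps it where it is.
- mallet: soft-faced mallet: steel head 34 mm diameter, 85 mm long, a red and a yellow face, axis along its own x (faces alike); wooden handle 22 (x) x 30 (z) mm along its own -y to 230 mm from the head centre. 320 g, balance point 22 mm from the head centre. Origin: 17 mm below the head's centre, its underside as it lies. Starts on the mat, handle roughly to the robot's right (-y).
- mallet_grip (a point): point on the mallet's handle axis 55 mm from the head's centre: a good place to hold it.
- mallet_head (a point): centre of the mallet's head; the striking faces are 42.5 mm from it along the mallet's x, either way.
- mat: thin black rubber mat on the table, 150 (x) x 320 (y) x 4 mm, the mallet's place; origin: centre of its underside. Does not move.
- post_a: bystander: slim round kiln post, 36 mm diameter, 100 mm tall, standing
- post_b: bystander: round kiln post, 44 mm diameter, 60 mm tall, standing
- glaze_jar: bystander: glaze jar, 68 mm diameter, 95 mm tall
- bowl: bystander: bisque bowl, 100 mm across, 44 mm tall
- glaze_brush: bystander: brush lying on the table
- cone_box: bystander: carton 90 x 60 x 40 mm
- bud_vase: bystander: bud vase, 76 mm across, 125 mm tall
Things that resemble listed ones, but are neither listed nor needed, are in the scene too. What is shaped like the tile2 but purple is not meant.

How it is judged (in metres and radians):
On the way, in this order (a step that is already met when the one before it is completed fails the run):
1. all the tiles stand on the hearth, apart and let go, with the car still out (x of tile1 in the frame of hearth_mid between -0.062 and 0.062 m and y of tile1 in the frame of hearth_mid between -0.074 and 0.074 m and z of tile1 in the frame of hearth_mid between -0.006 and 0.006 m and angle between each of tile1, tile2, tile3, tile4's own z axis and vertical below 0.12 rad and linear speed of each of tile1, tile2, tile3, tile4 below 0.03 m/s and x of tile2 in the frame of hearth_mid between -0.062 and 0.062 m and y of tile2 in the frame of hearth_mid between -0.074 and 0.074 m and z of tile2 in the frame of hearth_mid between -0.006 and 0.006 m and x of tile3 in the frame of hearth_mid between -0.062 and 0.062 m and y of tile3 in the frame of hearth_mid between -0.074 and 0.074 m and z of tile3 in the frame of hearth_mid between -0.006 and 0.006 m and x of tile4 in the frame of hearth_mid between -0.062 and 0.062 m and y of tile4 in the frame of hearth_mid between -0.074 and 0.074 m and z of tile4 in the frame of hearth_mid between -0.006 and 0.006 m and contact force between tile1 and tile2 below 0.05 N and contact force between each of tile1, tile2 and tile3 below 0.05 N and contact force between each of tile1, tile2, tile3 and tile4 below 0.05 N and contact force between the fingers and tile1 below 0.1 N and contact force between the fingers and tile2 below 0.1 N and contact force between the fingers and tile3 below 0.1 N and contact force between the fingers and tile4 below 0.1 N and value of joint car below 0.02 m), for 0.2 s.
2. the hearth is wound fully in and the door is shut (value of joint car above 0.321 m), for 0.2 s.
3. the wedge is driven tight (value of joint wedge above 0.0475 m and value of joint car above 0.321 m), for 0.2 s.
At the end, for the whole second after the job is handed in: Every tile present stands upright (7 deg) and still on the slab, its centre 16 mm or more inside the slab edges, touching no other tile; car within 4 mm of fully in; wedge within 2.5 mm of its stop; mallet lies flat and still, head and grip point over the mat (all of step 3 and x of tile1 in the frame of hearth_mid between -0.062 and 0.062 m and y of tile1 in the frame of hearth_mid between -0.074 and 0.074 m and z of tile1 in the frame of hearth_mid between -0.006 and 0.006 m and angle between each of tile1, tile2, tile3, tile4's own z axis and vertical below 0.12 rad and linear speed of each of tile1, tile2, tile3, tile4, mallet below 0.03 m/s and x of tile2 in the frame of hearth_mid between -0.062 and 0.062 m and y of tile2 in the frame of hearth_mid between -0.074 and 0.074 m and z of tile2 in the frame of hearth_mid between -0.006 and 0.006 m and x of tile3 in the frame of hearth_mid between -0.062 and 0.062 m and y of tile3 in the frame of hearth_mid between -0.074 and 0.074 m and z of tile3 in the frame of hearth_mid between -0.006 and 0.006 m and x of tile4 in the frame of hearth_mid between -0.062 and 0.062 m and y of tile4 in the frame of hearth_mid between -0.074 and 0.074 m and z of tile4 in the frame of hearth_mid between -0.006 and 0.006 m and contact force between tile1 and tile2 below 0.05 N and contact force between each of tile1, tile2 and tile3 below 0.05 N and contact force between each of tile1, tile2, tile3 and tile4 below 0.05 N and x of mallet_grip in the frame of mat between -0.075 and 0.075 m and y of mallet_grip in the frame of mat between -0.16 and 0.16 m and x of mallet_head in the frame of mat between -0.075 and 0.075 m and y of mallet_head in the frame of mat between -0.16 and 0.16 m and height (world z) of each of mallet_grip, mallet_head below 0.04 m).
It fails at once if the wedge pressed by the robot itself (over 3 N) instead of the mallet (contact force between any of the fingers, the arm and wedge above 3 N).
It fails at once if the wedge driven past 20 mm before the door is shut (value of joint wedge above 0.02 m and value of joint car below 0.315 m).
It fails at once if the car or door shoved by the robot (over 22 N) (contact force between any of the fingers, the arm and car above 22 N).
It fails at once if a bystander moved more than 40 mm (distance of any of post_a, post_b, glaze_jar, bowl, glaze_brush, cone_box, bud_vase from where it was at the start of the episode above 0.04 m).
Of tile1, tile2, tile3, tile4 only 2 to 4 are there at a start; the rules pass over those that are not, and their reading is None.
At some moment in a run one of mallet may be knocked a few centimetres aside while the robot is not near it.
Once in a run the grip may slacken for a moment while it holds something.
It also fails if it takes over 210 s, if anything falls off the work surface, if the arm or the gripper's body presses on something with over 40 N, if the wrist force passes 120 N, or if a joint passes its speed limit or range.

## Working session

There is one attempt and no reset: what is moved stays moved. The work goes in short steps, Python scripts to look and compute and a shell command to move; the robot and the scene stay as the last step left them, time stands still between calls to the robot, and variables do not carry over. Pictures are saved under pics/ and viewed, and the job is handed in when it is done.

```bash
ls -la; mkdir -p pics; python3 - <<'E'
from rig import sense, capture, calibration, grasp_offset
import cv2, numpy as np
print(grasp_offset if not callable(grasp_offset) else grasp_offset())
print(sense())
for n in ["side","top","wrist"]:
    c=calibration(n)
    print(n,c)
    p,d=capture(n)
    cv2.imwrite(f"pics/{n}0.png",p[:,:,::-1]); np.save(f"pics/{n}0.npy",d)
E
```

```text
total 12
drwxr-xr-x  3 agent agent 4096 Dec  5 23:24 .
drwxr-xr-x 23 root  root  4096 Dec  5 23:24 ..
drwxr-xr-x  2 agent agent 4096 Dec  5 23:24 pics
18.700000000000003
{'time_s': 0.0, 'joints': array([-1.39539341e+00,  3.13448466e-01,  1.49843537e+00, -4.32537873e-06,
        1.33099341e+00, -2.23380800e-01]), 'dq': array([-0.00056741, -0.00104945,  0.00085352, -0.00062225, -0.00050837,
        0.00126378]), 'tau': array([ 1.15076720e-03, -4.12276375e+01, -2.59739202e+01, -1.17862696e-04,
        4.20832264e-03,  9.24959778e-06]), 'eef_pos': array([ 203.80777457, -483.54911165,  230.73650444]), 'ee_rot': array([ 0.5888159 ,  0.39138432,  0.58944475, -0.39072885]), 'force': array([0.63192713, 0.1433374 , 0.28964548]), 'wrist_torque': array([ 0.02882596,  0.073001  , -0.0515019 ]), 'grip_width': 1.001647891224576}
side {'intrinsics': array([[446.31531117,   0.        , 318.39827825],
       [  0.        , 446.31531117, 238.593954  ],
       [  0.        ,   0.        ,   1.        ]]), 'dist': array([-0.02071953,  0.        ,  0.        ,  0.        ,  0.        ]), 'world_from_camer
[... 885 characters left out ...]
[ 0.00000000e+00,  0.00000000e+00,  0.00000000e+00,
         1.00000000e+00]])}
wrist {'intrinsics': array([[342.00430073,   0.        , 319.03365798],
       [  0.        , 342.00430073, 238.85375753],
       [  0.        ,   0.        ,   1.        ]]), 'dist': array([-0.02016362,  0.        ,  0.        ,  0.        ,  0.        ]), 'world_from_camera': array([[ 3.88251512e-01,  8.80882404e-01,  2.70752569e-01,
         2.72799178e+02],
       [-9.21552599e-01,  3.71516021e-01,  1.12768141e-01,
        -4.53926794e+02],
       [-1.25344582e-03, -2.93295135e-01,  9.56021126e-01,
         3.73319725e+02],
       [ 0.00000000e+00,  0.00000000e+00,  0.00000000e+00,
         1.00000000e+00]])}
```

View pics/side0.png

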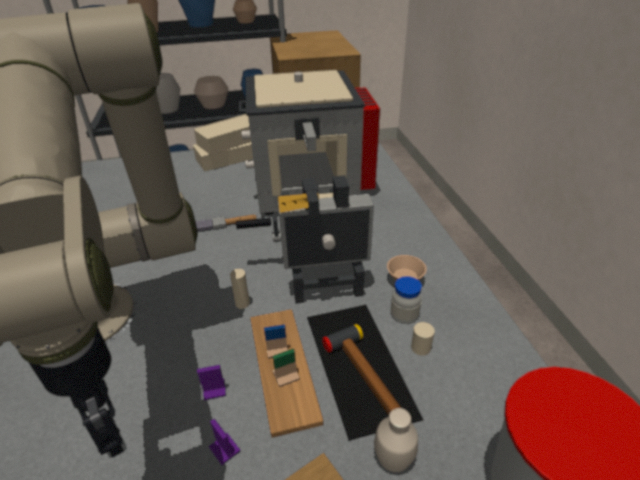

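View pics/top0.png

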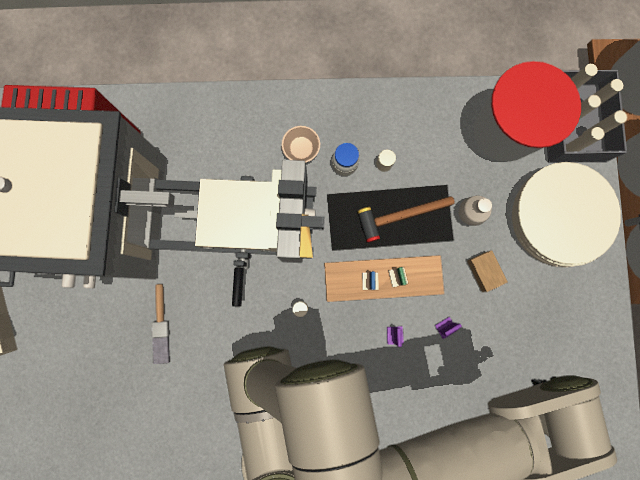

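View pics/wrist0.png

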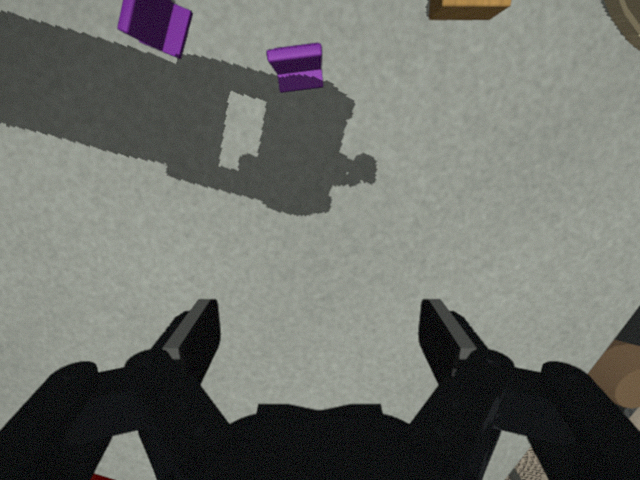

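The side view shows two tiles on the ware board: blue at (275,335) and green at (285,362). The purple look-alikes are off the board at (212,380) and (222,442). The top view shows the tiles at (371,281) and (399,276), the mallet head at (370,224), the crank at (238,280), the hearth at (238,213) and the wedge at (307,240). I'll build helpers and measure.

```bash
cat > h.py <<'E'
import numpy as np, cv2
from scipy.spatial.transform import Rotation as R
from rig import sense, capture, calibration, grasp_offset
def cam(name):
    c=calibration(name); return c
def cloud(c,d):
    K=np.array(c['intrinsics']);D=np.array(c['dist'])
    h,w=d.shape
    u,v=np.meshgrid(np.arange(w),np.arange(h))
    pts=np.stack([u,v],-1).reshape(-1,1,2).astype(np.float64)
    n=cv2.undistortPoints(pts,K,D).reshape(h,w,2)
    P=np.stack([n[...,0]*d,-n[...,1]*d,-d,np.ones_like(d)],-1)
    W=P@np.array(c['world_from_camera']).T
    W=W[...,:3]; W[d==0]=np.nan
    return W
def ray(c,uv):
    n=cv2.undistortPoints(np.array([[uv]],float),np.array(c['intrinsics']),np.array(c['dist'])).ravel()
    T=np.array(c['world_from_camera'])
    d=T[:3,:3]@np.array([n[0],-n[1],-1]); return T[:3,3],d/np.linalg.norm(d)
def atz(c,uv,z):
    o,d=ray(c,uv); return o+d*(z-o[2])/d[2]
def tri(r):
    A=np.zeros((3,3));b=np.zeros(3)
    for o,d in r:
        M=np.eye(3)-np.outer(d,d);A+=M;b+=M@o
    p=np.linalg.solve(A,b)
    return p,[np.linalg.norm((np.eye(3)-np.outer(d,d))@(p-o)) for o,d in r]
def proj(c,p):
    T=np.linalg.inv(np.array(c['world_from_camera']));q=T[:3,:3]@np.asarray(p,float)+T[:3,3]
    q=np.array([q[0],-q[1],-q[2]])
    return cv2.projectPoints(q.reshape(1,1,3),np.zeros(3),np.zeros(3),np.array(c['intrinsics']),np.array(c['dist']))[0].ravel()
def Rt(s=None):
    s=s or sense(); w,x,y,z=s['ee_rot']; return R.from_quat([x,y,z,w])
def Rtarget(xdir,zdir):
    x=np.array(xdir,float);x/=np.linalg.norm(x);z=np.array(zdir,float);z-=x*(z@x);z/=np.linalg.norm(z)
    return R.from_matrix(np.stack([x,np.cross(z,x),z],1))
def move(tcp,Rg=None,s=None):
    """print linear & rotation numbers (jog units) from present pose to the target TCP"""
    s=s or sense();r=Rt(s)
    l=r.inv().apply(np.array(tcp)-s['eef_pos'])/300
    rv=(r.inv()*Rg).as_rotvec()/0.5 if Rg is not None else np.zeros(3)
    print('linear',np.round(l,4).tolist(),'rotation',np.round(rv,4).tolist(),'rows>=',max(np.linalg.norm(l)*300/41.7,np.degrees(np.linalg.norm(rv)*.5)/7.16).round(1))
def st():
    s=sense();m=Rt(s).as_matrix()
    print('t',round(s['time_s'],2),'tcp',np.round(s['eef_pos'],1),'x',np.round(m[:,0],3),'z',np.round(m[:,2],3),'F',np.round(s['force'],1),'grip',round(float(s['grip_width'])*85.4,1),'q',np.round(s['joints'],2))
def snap(name,f,box=None,k=4):
    c=calibration(name);p,d=capture(name)
    q=p if box is None else p[box[1]:box[3],box[0]:box[2]]
    if box is not None:q=cv2.resize(q,None,fx=k,fy=k,interpolation=cv2.INTER_CUBIC)
    cv2.imwrite('pics/'+f+'.png',q[:,:,::-1]);np.savez('pics/'+f+'.npz',p=p,d=d,T=c['world_from_camera'],K=c['intrinsics'],D=c['dist'])
    return c,p,d
def load(f):
    z=np.load('pics/'+f+'.npz');return dict(intrinsics=z['K'],dist=z['D'],world_from_camera=z['T']),z['p'],z['d']
E
python3 - <<'E'
from h import *
c=cam('top');d=np.load('pics/top0.npy');W=cloud(c,d);p=cv2.imread('pics/top0.png')
np.set_printoptions(suppress=True,precision=1)
for n,uv in dict(tA=(371,281),tB=(399,276),board=(430,278),mat=(435,230),hearth=(238,213),hammer=(371,228),handle=(420,209),wedge=(307,243),crank=(237,290),kroof=(60,200),car=(292,240),stud=(150,197)).items(): print(n,W[uv[1],uv[0]])
cv2.imwrite('pics/c1.png',cv2.resize(p[150:310,180:470],None,fx=2.75,fy=2.75,interpolation=cv2.INTER_CUBIC))
p=cv2.imread('pics/side0.png');cv2.imwrite('pics/c2.png',cv2.resize(p[60:460,180:440],None,fx=1.5,fy=1.5,interpolation=cv2.INTER_CUBIC))
E
```

```text
tA [ 443.1 -216.2   86.7]
tB [ 454.3 -287.    70.8]
board [ 449.3 -374.9   18.1]
mat [ 574.5 -397.5    3. ]
hearth [606.   95.4 144.9]
hammer [ 578.5 -226.3   37.7]
handle [ 625.5 -353.9   34.7]
wedge [516.1 -66.8 298.1]
crank [427.1  97.7 146.8]
kroof [602.9 407.1 356.3]
car [527.8 -34.8 253.5]
stud [615.2 248.9 306.1]
```

View pics/c1.png

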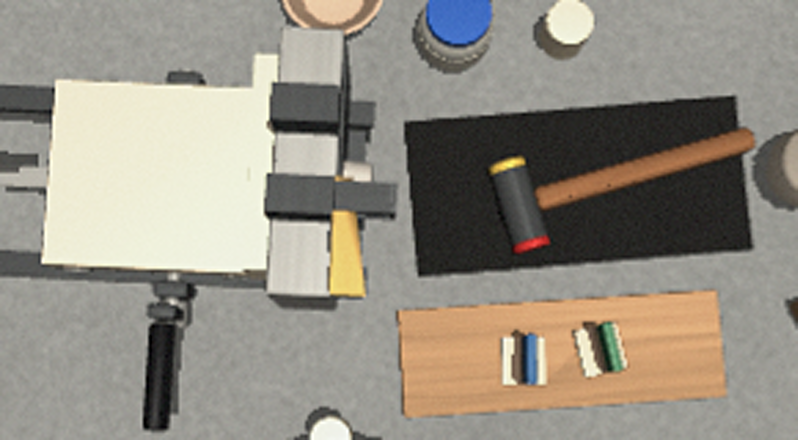

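View pics/c2.png

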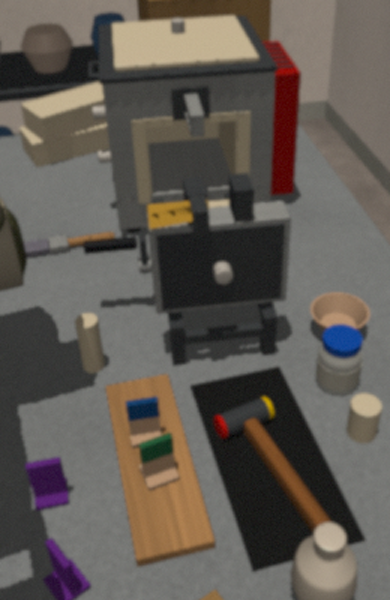

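The crop confirms two tiles, blue (tile1) and green (tile2), and no amber or dark red ones. The purple pieces don't fit the description because they are off the board and purple. Next I'll measure poses by colour and depth in the top and side views.

```bash
python3 - <<'E'
from h import *
np.set_printoptions(suppress=True,precision=1)
ct,cs=cam('top'),cam('side')
pt=cv2.imread('pics/top0.png');ps=cv2.imread('pics/side0.png')
W=cloud(ct,np.load('pics/top0.npy'));Ws=cloud(cs,np.load('pics/side0.npy'))
def seg(p,box,lo,hi):
    h=cv2.cvtColor(p,cv2.COLOR_BGR2HSV);m=cv2.inRange(h,lo,hi);k=np.zeros_like(m);k[box[1]:box[3],box[0]:box[2]]=1
    m=m*k;n,l,s,c=cv2.connectedComponentsWithStats(m)
    if n<2: print('none');return None
    i=1+np.argmax(s[1:,4]);return (l==i),c[i]
for nm,lo,hi in (('blue',(95,100,40),(125,255,255)),('green',(50,80,30),(90,255,255))):
    mt,a=seg(pt,(330,255,450,305),lo,hi);ms,b=seg(ps,(250,315,320,420),lo,hi)
    q=W[mt];q=q[~np.isnan(q[:,0])];q2=Ws[ms];q2=q2[~np.isnan(q2[:,0])]
    print(nm,a,b,mt.sum(),'med top',np.median(q,0),'side',np.median(q2,0),'zmax',np.percentile(q[:,2],90))
    r=cv2.minAreaRect(np.argwhere(mt)[:,::-1].astype(np.float32));print(r)
# regions by height
def rect(mask,lab):
    q=W[mask];q=q[~np.isnan(q[:,0])]
    (c,s,a)=cv2.minAreaRect(q[:,:2].astype(np.float32));b=cv2.boxPoints((c,s,a))
    print(lab,len(q),'c',np.array(c),'size',np.array(s),'ang',round(a,1),'z',np.median(q[:,2])); 
Z=W[...,2];X=W[...,0];Y=W[...,1]
hs=cv2.cvtColor(pt,cv2.COLOR_BGR2HSV)
def big(m):
    m=cv2.morphologyEx(m.astype(np.uint8),cv2.MORPH_OPEN,np.ones((3,3)));n,l,s,c=cv2.connectedComponentsWithStats(m);return l==(1+np.argmax(s[1:,4]))
rect(big((abs(Z-145)<4)&(X>480)&(Y<200)&(Y>-10)),'hearth')
rect(big((abs(Z-255)<5)&(X>450)&(Y<60)&(Y>-120)),'door')
rect(big((abs(Z-345)<6)&(Y>150)),'kilntop')
rect(big((abs(Z-19)<5)&(X<520)&(Y<-80)&(Y>-450)&(hs[...,1]>60)),'board')
rect(big((hs[...,2]<45)&(Z<9)&(X>490)&(Y<-80)&(Y>-450)),'mat')
rect(big((hs[...,0]<35)&(hs[...,0]>18)&(hs[...,1]>120)&(Z>270)),'wedge')
m=big((Z>12)&(Z<60)&(X>500)&(X<680)&(Y<-160)&(Y>-440));q=W[m]
rect(m,'mallet')
for i,j in ((-200,-260),(-260,-300),(-300,-340),(-340,-380),(-380,-420)):
    k=q[(q[:,1]<i)&(q[:,1]>j)]; print(i,np.median(k,0),len(k)) if len(k) else 0
for lab,lo,hi in (('red',(0,120,80),(8,255,255)),('yel',(20,120,80),(35,255,255))):
    mt,a=seg(pt,(350,195,400,260),lo,hi);ms,b=seg(ps,(310,310,380,365),lo,hi);print(lab,a,b,tri([ray(ct,a),ray(cs,b)]),np.nanmedian(W[mt],0))
m=big((hs[...,2]<50)&(Z>100)&(X<470)&(Y>60)&(Y<140));rect(m,'crank')
E
```

```text
blue [372.3 279.7] [274.5 332.1] 75 med top [ 446.3 -218.8   89.3] side [ 444.3 -223.9   78.9] zmax 92.61809587364883
((372.0, 280.0), (16.0, 4.0), 90.0)
green [400.8 275.5] [283.8 358.2] 71 med top [ 455.7 -288.9   88. ] side [ 453.8 -295.    80.7] zmax 92.13337765497317
((400.9118347167969, 275.6470642089844), (16.73495864868164, 4.365641117095947), 75.96376037597656)
hearth 4306 c [605.2 106.8] size [171.1 160.1] ang 86.2 z 144.9756979116263
door 613 c [519.8 -27.2] size [48.2 57.4] ang 85.8 z 254.94618225832164
kilntop 5316 c [628.4 432.8] size [245.7 327.8] ang 86.3 z 346.9747961220657
board 3427 c [ 451.4 -257. ] size [ 99.5 299.1] ang 2.4 z 18.011037020812182
mat 5043 c [ 612.4 -279.7] size [148.8 318.5] ang 3.5 z 3.7798850051642603
wedge 284 c [519.  -63.7] size [22.2 59.6] ang 89.0 z 298.05981453997316
mallet 1158 c [ 614.8 -323. ] size [ 84.5 242.6] ang 14.1 z 34.1955004702495
-200 [ 591.2 -223.7   35. ] 505
-260 [ 603.6 -279.7   34.2] 150
-300 [ 615.2 -320.5   34. ] 144
-340 [ 625.6 -359.7   33.9] 145
-380 [ 637.4 -401.    33.3] 141
red [372.9 238.2] [327.3 342.7] (array([ 553.9, -231.6,   26.4]), [np.float64(0.4454482971409175), np.float64(0.44544829714100126)]) [ 552.9 -230.7   34.4]
yel [364.  209.4] [358.8 329.7] (array([ 629.8, -211.3,   26.9]), [np.float64(0.9728231022359936), np.float64(0.9728231022359034)]) [ 627.8 -211.1   34.1]
crank 271 c [430.8  98.1] size [21.2 76.5] ang 85.9 z 146.62358223571755
```

```bash
python3 - <<'E'
from h import *
st();T=np.array(calibration('wrist')['world_from_camera']);s=sense()
print('cam offset in tool',Rt().inv().apply(T[:3,3]-s['eef_pos']),'look dir in tool',Rt().inv().apply(-T[:3,2]))
Rg=Rtarget([0,0,-1],[0,1,0]); print('y axis for z=+y',Rg.as_matrix()[:,1]); move([450,-254,320],Rg)
Rg=Rtarget([0,0,-1],[0,-1,0]); print('y axis for z=-y',Rg.as_matrix()[:,1]); move([450,-254,320],Rg)
E
```

```text
t 0.15 tcp [ 203.8 -483.6  230.9] x [-0.     0.001 -1.   ] z [ 0.388 -0.922 -0.001] F [-0.6  0.2 -0.6] grip 85.5 q [-1.4   0.31  1.5   0.    1.33 -0.22]
cam offset in tool [-142.51164304   75.11188459   -0.68098708] look dir in tool [ 9.55939154e-01 -2.93564841e-01 -1.32459423e-04]
y axis for z=+y [-1.  0.  0.]
linear [-0.2965, 1.0535, -0.3869] rotation [-5.4855, 0.0001, -0.0028] rows>= 21.9
y axis for z=-y [1. 0. 0.]
linear [-0.2965, 1.0535, -0.3869] rotation [0.7977, -0.002, -0.0001] rows>= 8.4
```

```bash
python3 -m jog '[{"linear":[0,0.98,-0.39],"rotation":[0.8,0,0],"grip":60},{"linear":[0,0.98,-0.39],"rotation":[0.8,0,0],"grip":60},{"linear":[0,0.98,-0.39],"rotation":[0.8,0,0],"grip":60},{"linear":[0,0.98,-0.39],"rotation":[0.8,0,0],"grip":60},{"linear":[0,0.98,-0.39],"rotation":[0.8,0,0],"grip":60},{"linear":[0,0.98,-0.39],"rotation":[0.8,0,0],"grip":60},{"linear":[0,0.98,-0.39],"rotation":[0.8,0,0],"grip":60},{"linear":[0,0.98,-0.39],"rotation":[0.8,0,0],"grip":60},{"linear":[0,0.98,-0.39],"rotation":[0.8,0,0],"grip":60},{"linear":[0,0.98,-0.39],"rotation":[0.8,0,0],"grip":60}]' 40
python3 - <<'E'
from h import *
st();snap('wrist','w1')
E
```

```text
time_s: 0.98
eef_pos: [430.0, -260.5, 230.8]
ee_rot: [0.5, 0.5, 0.501, -0.499]
force: [-1.3, -1.6, -0.3]
grip_width: 0.701
t 0.98 tcp [ 430.  -260.5  230.8] x [-0.001  0.001 -1.   ] z [ 0.002 -1.    -0.001] F [-1.3 -1.6 -0.3] grip 59.9 q [-0.78  0.26  1.56  0.    1.32  0.79]
```

View pics/w1.png

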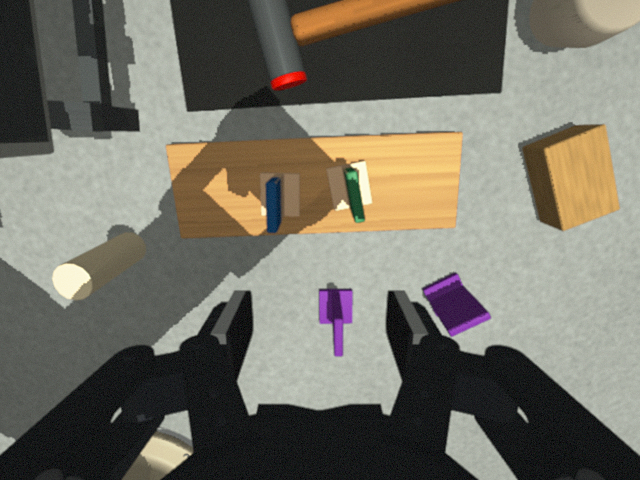

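Wrist view: the blue tile web is at (273,205) and the green at (356,195), both clear.

```bash
python3 - <<'E'
from h import *
np.set_printoptions(suppress=True,precision=1)
c,p,d=load('w1');W=cloud(c,d)
pb=p[:,:,::-1].copy()
for nm,box in (('blue',(245,160,305,250)),('green',(320,145,385,235))):
    m=np.zeros(d.shape,bool);m[box[1]:box[3],box[0]:box[2]]=1
    q=W[m&(abs(W[...,2]-90)<5)]
    r=cv2.minAreaRect(q[:,:2].astype(np.float32));mu=q.mean(0);u,s,v=np.linalg.svd(q[:,:2]-mu[:2])
    print(nm,len(q),r,'mean',mu,'dir',v[0],np.degrees(np.arctan2(v[0,1],v[0,0])),np.median(q[:,2]))
    f=W[m&(abs(W[...,2]-26)<3)];print(' foot',len(f),cv2.minAreaRect(f[:,:2].astype(np.float32)),np.median(f[:,2]))
E
```

```text
blue 600 ((445.6243591308594, -219.25582885742188), (9.910501480102539, 44.22040557861328), 88.89522552490234) mean [ 446.4 -219.7   89.9] dir [-1.  0.] 179.05893103285646 90.084732196696
 foot 943 ((445.6473693847656, -219.0676727294922), (39.91038131713867, 43.91297912597656), 88.98941802978516) 25.760961455042207
green 598 ((454.6932678222656, -290.4314270019531), (44.09837341308594, 9.596963882446289), 11.718429565429688) mean [ 455.  -290.1   90. ] dir [-1.  -0.2] -167.8172072772077 90.12866541597424
 foot 1096 ((454.4428405761719, -290.15911865234375), (44.57425308227539, 38.91258239746094), 11.924712181091309) 25.763174972121163
```

```bash
python3 - <<'E'
from h import *
def yawR(deg): a=np.radians(deg);return Rtarget([0,0,-1],[np.cos(a),np.sin(a),0])
move([445.7,-219.2,130],yawR(-91.1));move([445.7,-219.2,44],yawR(-91.1))
E
```

```text
linear [0.3361, 0.055, -0.1406] rotation [0.0383, -0.0021, 0.0015] rows>= 2.7
linear [0.6228, 0.0553, -0.1403] rotation [0.0383, -0.0021, 0.0015] rows>= 4.6
```

```bash
python3 -m jog '[{"linear":[0.1,0.055,-0.1405],"rotation":[0.038,-0.002,0],"grip":44},{"linear":[0.22,0.055,-0.1405],"rotation":[0.038,-0.002,0.001],"grip":44},{"linear":[0.34,0.055,-0.1405],"rotation":[0.038,-0.002,0.001],"grip":44},{"linear":[0.34,0.055,-0.1405],"rotation":[0.038,-0.002,0.001],"grip":44},{"linear":[0.44,0.055,-0.1405],"rotation":[0.038,-0.002,0.001],"grip":44},{"linear":[0.54,0.055,-0.1405],"rotation":[0.038,-0.002,0.001],"grip":44},{"linear":[0.62,0.055,-0.1405],"rotation":[0.038,-0.002,0.001],"grip":44},{"linear":[0.62,0.055,-0.1405],"rotation":[0.038,-0.002,0.001],"grip":44},{"linear":[0.62,0.055,-0.1405],"rotation":[0.038,-0.002,0.001],"grip":44}]' 40
python3 - <<'E'
from h import *
st();snap('wrist','w2')
E
```

```text
time_s: 1.78
eef_pos: [445.6, -220.5, 46.1]
ee_rot: [-0.495, -0.505, -0.495, 0.505]
force: [0.2, 0.1, 0.1]
grip_width: 0.514
t 1.78 tcp [ 445.6 -220.5   46.1] x [-0. -0. -1.] z [-0.021 -1.     0.   ] F [0.2 0.1 0.1] grip 43.9 q [-0.7   0.49  1.79 -0.    0.87  0.9 ]
```

View pics/w2.png

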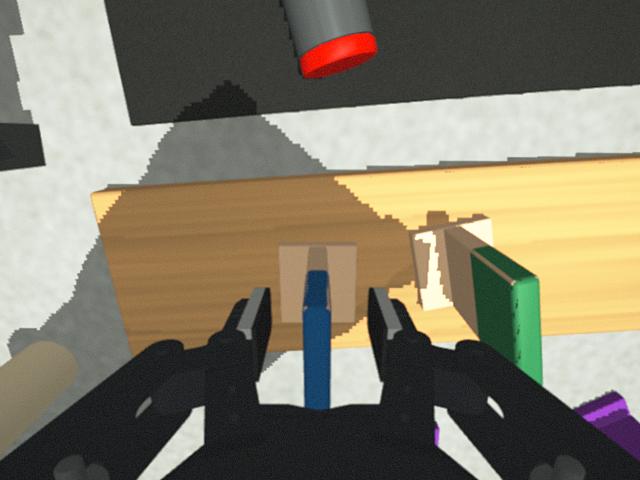

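```bash
python3 -m jog '[{"linear":[0,0,0],"rotation":[0,0,0],"grip":0},{"linear":[0,0,0],"rotation":[0,0,0],"grip":0},{"linear":[0,0,0],"rotation":[0,0,0],"grip":0},{"linear":[0,0,0],"rotation":[0,0,0],"grip":0},{"linear":[0,0,0],"rotation":[0,0,0],"grip":0},{"linear":[0,0,0],"rotation":[0,0,0],"grip":0},{"linear":[-0.05,0,0],"rotation":[0,0,0],"grip":0},{"linear":[-0.15,0,0],"rotation":[0,0,0],"grip":0},{"linear":[-0.28,0,0],"rotation":[0,0,0],"grip":0},{"linear":[-0.4,0,0],"rotation":[0,0,0],"grip":0},{"linear":[-0.5,-0.03,0],"rotation":[0,0,0],"grip":0},{"linear":[-0.6,-0.06,0],"rotation":[0,0,0],"grip":0},{"linear":[-0.7,-0.1,0],"rotation":[0,0,0],"grip":0},{"linear":[-0.72,-0.12,0],"rotation":[0,0,0],"grip":0}]' 50
python3 - <<'E'
from h import *
st()
yd=np.array([0.066,0.998,0]);xd=np.array([.998,-.066,0]);H=np.array([604.9,102.4,145])
for k in(38,-36):
  t=H+yd*k;print(t)
  a=-90-3.8
  Rg=Rtarget([0,0,-1],[np.cos(np.radians(a)),np.sin(np.radians(a)),0])
  move([410,t[1],262],Rg);move([t[0],t[1],262],Rg)
E
```

```text
time_s: 3.0
eef_pos: [410.0, -220.3, 267.8]
ee_rot: [0.498, 0.505, 0.491, -0.505]
force: [-0.2, -0.1, -0.4]
grip_width: 0.1
t 3.0 tcp [ 410.  -220.3  267.8] x [ 0.007 -0.007 -1.   ] z [-0.02  -1.     0.007] F [-0.2 -0.1 -0.4] grip 8.5 q [-0.75  0.15  1.61 -0.    1.37  0.85]
[607.408 140.324 145.   ]
linear [0.011, -0.0243, -1.2018] rotation [0.0924, 0.0131, -0.0146] rows>= 8.6
linear [0.0156, 0.6336, -1.215] rotation [0.0924, 0.0131, -0.0146] rows>= 9.9
[602.524  66.472 145.   ]
linear [0.0127, -0.0194, -0.9557] rotation [0.0924, 0.0131, -0.0146] rows>= 6.9
linear [0.0172, 0.6222, -0.9686] rotation [0.0924, 0.0131, -0.0146] rows>= 8.3
```

```bash
python3 -m jog '[{"linear":[0,0,-0.12],"rotation":[0.05,0,0],"grip":0},{"linear":[0,0,-0.25],"rotation":[0.09,0.013,-0.014],"grip":0},{"linear":[0,0,-0.38],"rotation":[0.09,0.013,-0.014],"grip":0},{"linear":[0,0,-0.5],"rotation":[0.09,0.013,-0.014],"grip":0},{"linear":[0,0,-0.62],"rotation":[0.09,0.013,-0.014],"grip":0},{"linear":[0,0,-0.74],"rotation":[0.09,0.013,-0.014],"grip":0},{"linear":[0,0,-0.86],"rotation":[0.09,0.013,-0.014],"grip":0},{"linear":[0,-0.02,-0.95],"rotation":[0.09,0.013,-0.014],"grip":0},{"linear":[0,-0.02,-1],"rotation":[0.09,0.013,-0.014],"grip":0},{"linear":[0,-0.02,-1],"rotation":[0.09,0.013,-0.014],"grip":0}]'
python3 - <<'E'
from h import *
st()
a=-90-3.8
Rg=Rtarget([0,0,-1],[np.cos(np.radians(a)),np.sin(np.radians(a)),0])
move([607.4,140.3,262],Rg);move([607.4,140.3,174],Rg)
E
```

```text
time_s: 3.83
eef_pos: [409.4, 82.1, 265.5]
ee_rot: [0.484, 0.515, 0.485, -0.515]
force: [-0.4, -1.8, -0.9]
grip_width: 0.092
t 3.83 tcp [409.4  82.1 265.5] x [-0.     0.001 -1.   ] z [-0.061 -0.998 -0.001] F [-0.4 -1.8 -0.9] grip 7.9 q [-0.08  0.05  1.73  0.    1.37  1.55]
linear [0.0115, 0.6469, -0.2341] rotation [0.0097, -0.0011, 0.0004] rows>= 4.9
linear [0.3049, 0.6469, -0.2339] rotation [0.0097, -0.0011, 0.0004] rows>= 5.4
```

```bash
python3 -m jog '[{"linear":[0.01,0.1,-0.12],"rotation":[0.009,0,0],"grip":0},{"linear":[0.01,0.22,-0.2],"rotation":[0.009,0,0],"grip":0},{"linear":[0.01,0.34,-0.234],"rotation":[0.009,0,0],"grip":0},{"linear":[0.01,0.46,-0.234],"rotation":[0.009,0,0],"grip":0},{"linear":[0.01,0.57,-0.234],"rotation":[0.009,0,0],"grip":0},{"linear":[0.01,0.647,-0.234],"rotation":[0.009,0,0],"grip":0},{"linear":[0.01,0.647,-0.234],"rotation":[0.009,0,0],"grip":0},{"linear":[0.01,0.647,-0.234],"rotation":[0.009,0,0],"grip":0}]'
python3 - <<'E'
from h import *
st()
a=-90-3.8
Rg=Rtarget([0,0,-1],[np.cos(np.radians(a)),np.sin(np.radians(a)),0])
move([607.4,140.3,174],Rg)
snap('top','t1',(180,150,330,270),5)
E
```

```text
time_s: 4.5
eef_pos: [607.9, 139.0, 261.0]
ee_rot: [-0.482, -0.516, -0.484, 0.517]
force: [-0.2, 0.4, -0.2]
grip_width: 0.103
t 4.5 tcp [607.9 139.  261. ] x [-0.002  0.    -1.   ] z [-0.067 -0.998 -0.   ] F [-0.2  0.4 -0.2] grip 8.8 q [0.04 0.52 1.11 0.   1.51 1.68]
linear [0.29, -0.0013, -0.0041] rotation [-0.0016, -0.0002, 0.0047] rows>= 2.1
```

View pics/t1.png

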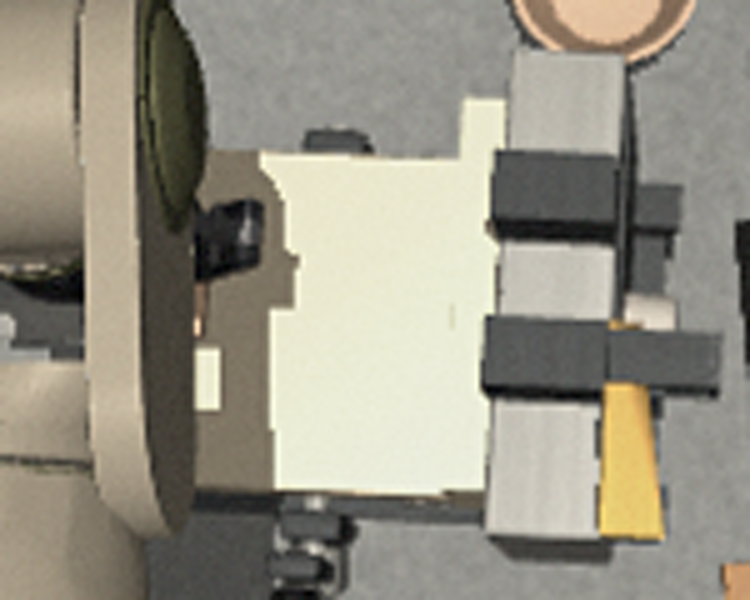

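```bash
python3 -m jog '[{"linear":[0.1,0,-0.004],"rotation":[0,0,0.005],"grip":0},{"linear":[0.2,0,-0.004],"rotation":[0,0,0.005],"grip":0},{"linear":[0.26,0,-0.004],"rotation":[0,0,0.005],"grip":0},{"linear":[0.28,0,-0.004],"rotation":[0,0,0.005],"grip":0},{"linear":[0.285,0,-0.004],"rotation":[0,0,0.005],"grip":0},{"linear":[0.288,0,-0.004],"rotation":[0,0,0.005],"grip":0},{"linear":[0.288,0,-0.004],"rotation":[0,0,0.005],"grip":0}]'
python3 - <<'E'
from h import *
st()
c,p,d=snap('wrist','w3')
E
```

```text
time_s: 5.13
eef_pos: [607.4, 140.6, 176.6]
ee_rot: [0.484, 0.517, 0.482, -0.516]
force: [0.4, -0.3, -1.3]
grip_width: 0.099
t 5.13 tcp [607.4 140.6 176.6] x [ 0.003  0.    -1.   ] z [-0.067 -0.998 -0.   ] F [ 0.4 -0.3 -1.3] grip 8.5 q [0.04 0.57 1.26 0.   1.31 1.68]
```

View pics/w3.png

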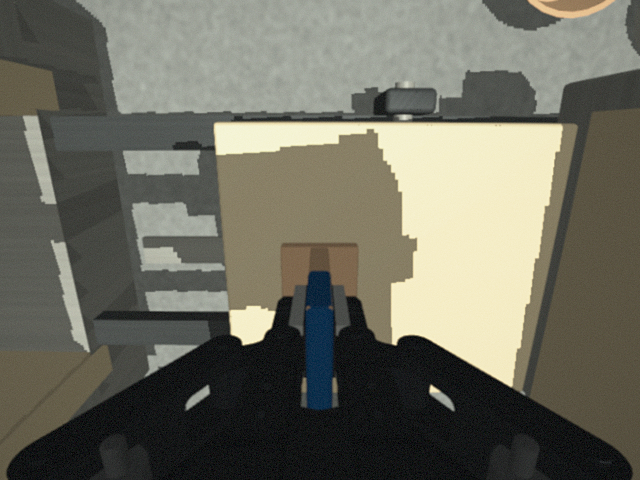

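```bash
python3 -m jog '[{"linear":[0.006,0,0],"rotation":[0,0.004,0],"grip":0},{"linear":[0.01,0,0],"rotation":[0,0.004,0],"grip":0},{"linear":[0.012,0,0],"rotation":[0,0.004,0],"grip":0},{"linear":[0.012,0,0],"rotation":[0,0.004,0],"grip":0}]'
python3 -c "
from h import *
st()"
python3 -m jog '[{"linear":[0,0,0],"rotation":[0,0,0],"grip":14},{"linear":[0,0,0],"rotation":[0,0,0],"grip":24},{"linear":[0,0,0],"rotation":[0,0,0],"grip":36},{"linear":[0,0,0],"rotation":[0,0,0],"grip":36},{"linear":[0,0,0],"rotation":[0,0,0],"grip":36},{"linear":[-0.06,0,0],"rotation":[0,0,0],"grip":36},{"linear":[-0.16,0,0],"rotation":[0,0,0],"grip":36},{"linear":[-0.28,0,0],"rotation":[0,0,0],"grip":36},{"linear":[-0.3,0,0],"rotation":[0,0,0],"grip":36},{"linear":[-0.3,0,0],"rotation":[0,0,0],"grip":36}]'
python3 - <<'E'
from h import *
st()
c,p,d=snap('wrist','w4')
E
```

```text
time_s: 5.52
eef_pos: [607.9, 140.7, 175.2]
ee_rot: [0.484, 0.518, 0.482, -0.514]
force: [-2.6, -0.1, 10.7]
grip_width: 0.095
t 5.52 tcp [607.9 140.7 175.2] x [ 0.006  0.002 -1.   ] z [-0.066 -0.998 -0.003] F [-2.6 -0.1 10.7] grip 8.1 q [0.04 0.57 1.26 0.   1.3  1.68]
time_s: 6.35
eef_pos: [608.2, 140.6, 267.9]
ee_rot: [0.485, 0.52, 0.481, -0.513]
force: [0.0, 0.5, -0.8]
grip_width: 0.427
t 6.35 tcp [608.2 140.6 267.9] x [ 0.011  0.003 -1.   ] z [-0.066 -0.998 -0.003] F [ 0.   0.5 -0.8] grip 36.4 q [0.04 0.51 1.11 0.   1.51 1.68]
```

View pics/w4.png

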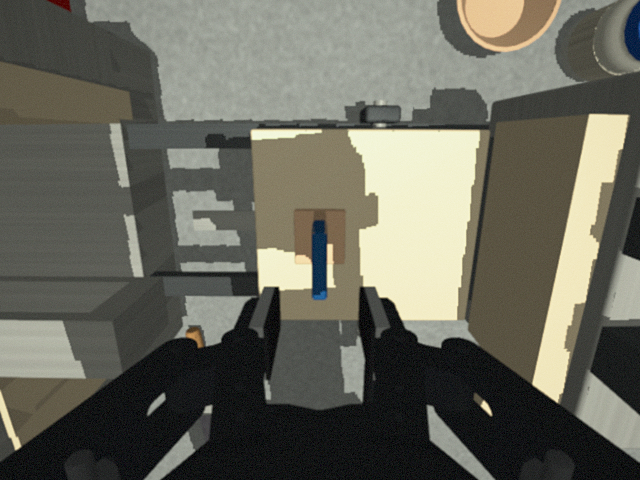

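The blue tile stands on the slab, foot at (320,237). I'll verify its pose numerically and plan the way back to the green tile.

```bash
python3 - <<'E'
from h import *
np.set_printoptions(suppress=True,precision=1)
c,p,d=load('w4');W=cloud(c,d);Z=W[...,2]
m=(abs(Z-145)<4);m[:100]=0;q=W[m];q=q[(q[:,0]>500)&(q[:,1]>0)&(q[:,1]<210)]
print('slab',cv2.minAreaRect(q[:,:2].astype(np.float32)),np.median(q[:,2]),q[:,:2].min(0),q[:,:2].max(0))
q=W[(abs(Z-217)<4)];q=q[(q[:,0]>560)&(q[:,1]>100)&(q[:,1]<170)];print('web',cv2.minAreaRect(q[:,:2].astype(np.float32)),np.median(q[:,2]))
q=W[(abs(Z-153)<3)];q=q[(q[:,0]>560)&(q[:,1]>100)&(q[:,1]<170)];print('foot',cv2.minAreaRect(q[:,:2].astype(np.float32)))
Rg=Rtarget([0,0,-1],[np.cos(np.radians(-78.2)),np.sin(np.radians(-78.2)),0])
move([410,70,267]);move([420,-200,267],Rg);move([420,-230,267],Rg);move([420,-290,200],Rg)
E
```

```text
slab ((605.8560791015625, 103.302001953125), (180.3216552734375, 159.29457092285156), 86.12491607666016) 144.82094900430184 [520.8   9.4] [691.2 196.9]
web ((606.6630249023438, 141.21463012695312), (9.426239013671875, 44.57678985595703), 85.96267700195312) 217.03668074984543
foot ((606.635498046875, 141.22239685058594), (40.14142608642578, 44.096099853515625), 86.26055145263672)
linear [-0.0103, -0.6413, 0.2782] rotation [0.0, 0.0, 0.0] rows>= 5.0
linear [-0.0123, -0.5483, 1.174] rotation [-0.5449, -0.0039, -0.0144] rows>= 9.3
linear [-0.0125, -0.5416, 1.2738] rotation [-0.5449, -0.0039, -0.0144] rows>= 10.0
linear [0.2103, -0.5299, 1.474] rotation [-0.5449, -0.0039, -0.0144] rows>= 11.4
```

```bash
python3 -m jog '[{"linear":[0,-0.12,0],"rotation":[0,0,-0.01],"grip":44},{"linear":[0,-0.25,0],"rotation":[0,0,-0.01],"grip":44},{"linear":[0,-0.38,0.02],"rotation":[0,0,-0.01],"grip":44},{"linear":[0,-0.5,0.06],"rotation":[0,0,-0.01],"grip":44},{"linear":[0,-0.58,0.15],"rotation":[-0.1,0,-0.01],"grip":44},{"linear":[0,-0.58,0.28],"rotation":[-0.2,0,-0.01],"grip":44},{"linear":[0,-0.58,0.41],"rotation":[-0.3,0,-0.01],"grip":44},{"linear":[0,-0.58,0.54],"rotation":[-0.4,0,-0.01],"grip":44},{"linear":[0,-0.58,0.67],"rotation":[-0.545,0,-0.01],"grip":44},{"linear":[0,-0.58,0.8],"rotation":[-0.545,0,-0.01],"grip":44},{"linear":[0,-0.56,0.92],"rotation":[-0.545,0,-0.01],"grip":44},{"linear":[0,-0.55,1],"rotation":[-0.545,0,-0.01],"grip":44},{"linear":[0,-0.55,1],"rotation":[-0.545,0,-0.01],"grip":44}]'
python3 - <<'E'
from h import *
st();Rg=Rtarget([0,0,-1],[np.cos(np.radians(-78.2)),np.sin(np.radians(-78.2)),0])
move([454.6,-290.4,130],Rg);move([454.6,-290.4,44],Rg);c,p,d=snap('wrist','w5');W=cloud(c,d);q=W[(abs(W[...,2]-90)<4)];q=q[(abs(q[:,0]-455)<40)&(abs(q[:,1]+290)<30)];print(cv2.minAreaRect(q[:,:2].astype(np.float32)))
E
```

```text
time_s: 7.48
eef_pos: [422.4, -151.3, 261.4]
ee_rot: [0.547, 0.448, 0.549, -0.446]
force: [-0.0, -0.2, 0.4]
grip_width: 0.516
t 7.48 tcp [ 422.4 -151.3  261.4] x [-0.001  0.003 -1.   ] z [ 0.2   -0.98  -0.003] F [-0.  -0.2  0.4] grip 44.1 q [-0.61  0.12  1.66  0.    1.37  0.76]
linear [0.4365, 0.0125, 0.4772] rotation [-0.0085, -0.0066, 0.0005] rows>= 4.7
linear [0.7231, 0.0126, 0.4782] rotation [-0.0085, -0.0066, 0.0005] rows>= 6.2
((454.5113525390625, -289.4665832519531), (43.19376754760742, 10.275495529174805), 11.167577743530273)
```

```bash
python3 -m jog '[{"linear":[0.08,0.01,0.12],"rotation":[-0.008,-0.006,0],"grip":44},{"linear":[0.18,0.012,0.25],"rotation":[-0.008,-0.006,0],"grip":44},{"linear":[0.28,0.012,0.37],"rotation":[-0.008,-0.006,0],"grip":44},{"linear":[0.36,0.012,0.476],"rotation":[-0.008,-0.006,0],"grip":44},{"linear":[0.4,0.012,0.476],"rotation":[-0.008,-0.006,0],"grip":44},{"linear":[0.43,0.012,0.476],"rotation":[-0.008,-0.006,0],"grip":44},{"linear":[0.54,0.012,0.476],"rotation":[-0.008,-0.006,0],"grip":44},{"linear":[0.65,0.012,0.476],"rotation":[-0.008,-0.006,0],"grip":44},{"linear":[0.72,0.012,0.476],"rotation":[-0.008,-0.006,0],"grip":44},{"linear":[0.72,0.012,0.476],"rotation":[-0.008,-0.006,0],"grip":44},{"linear":[0.72,0.012,0.476],"rotation":[-0.008,-0.006,0],"grip":44}]' 50
python3 - <<'E'
from h import *
st();snap('wrist','w6')
E
```

```text
time_s: 8.45
eef_pos: [454.4, -286.0, 45.1]
ee_rot: [0.548, 0.446, 0.55, -0.445]
force: [0.0, -0.1, 0.8]
grip_width: 0.512
t 8.45 tcp [ 454.4 -286.    45.1] x [-0.001  0.002 -1.   ] z [ 0.206 -0.978 -0.003] F [ 0.  -0.1  0.8] grip 43.7 q [-0.78  0.56  1.67  0.    0.92  0.58]
```

View pics/w6.png

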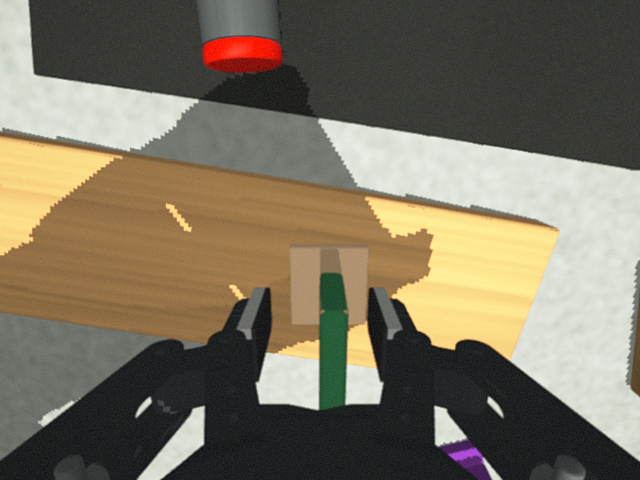

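```bash
python3 -m jog '[{"linear":[0,0,0.014],"rotation":[0,0,0],"grip":44},{"linear":[0,0,0.014],"rotation":[0,0,0],"grip":44},{"linear":[0,0,0.014],"rotation":[0,0,0],"grip":0},{"linear":[0,0,0.014],"rotation":[0,0,0],"grip":0},{"linear":[0,0,0.014],"rotation":[0,0,0],"grip":0},{"linear":[0,0,0.014],"rotation":[0,0,0],"grip":0},{"linear":[0,0,0.014],"rotation":[0,0,0],"grip":0},{"linear":[0,0,0.014],"rotation":[0,0,0],"grip":0},{"linear":[-0.05,0,0.014],"rotation":[0,0,0],"grip":0},{"linear":[-0.15,0,0.014],"rotation":[0,0,0],"grip":0},{"linear":[-0.28,0,0.014],"rotation":[0,0,0],"grip":0},{"linear":[-0.4,0,0.014],"rotation":[0,0,0],"grip":0},{"linear":[-0.5,-0.04,0],"rotation":[0,0,0],"grip":0},{"linear":[-0.6,-0.08,-0.03],"rotation":[0.1,0,0],"grip":0},{"linear":[-0.7,-0.13,-0.08],"rotation":[0.2,0,0],"grip":0},{"linear":[-0.72,-0.17,-0.2],"rotation":[0.3,0,0],"grip":0},{"linear":[-0.72,-0.2,-0.32],"rotation":[0.4,0,0],"grip":0},{"linear":[-0.72,-0.23,-0.44],"rotation":[0.5,0,0],"grip":0},{"linear":[-0.72,-0.23,-0.44],"rotation":[0.55,0,0],"grip":0}]' 50
python3 - <<'E'
from h import *
st()
yd=np.array([0.0676,0.9977,0]);H=np.array([605.9,103.3,145]);t=H-36*yd;print(t)
Rg=Rtarget([0,0,-1],-yd)
move([405,0,266],Rg);move([405,t[1],266],Rg);move([t[0],t[1],262],Rg)
E
```

```text
time_s: 10.08
eef_pos: [357.9, -167.7, 262.3]
ee_rot: [0.482, 0.517, 0.483, -0.516]
force: [1.0, -1.0, 0.0]
grip_width: 0.097
t 10.08 tcp [ 357.9 -167.7  262.3] x [ 0.     0.002 -1.   ] z [-0.068 -0.998 -0.002] F [ 1. -1.  0.] grip 8.3 q [-0.74 -0.01  1.79  0.    1.36  0.9 ]
[603.4664  67.3828 145.    ]
linear [-0.0114, 0.1189, -0.5685] rotation [-0.0002, -0.0035, 0.0001] rows>= 4.2
linear [-0.0111, 0.1037, -0.7926] rotation [-0.0002, -0.0035, 0.0001] rows>= 5.8
linear [0.0023, 0.7638, -0.8373] rotation [-0.0002, -0.0035, 0.0001] rows>= 8.2
```

```bash
python3 -m jog '[{"linear":[0,0.05,-0.12],"rotation":[0,-0.003,0],"grip":0},{"linear":[0,0.1,-0.25],"rotation":[0,-0.003,0],"grip":0},{"linear":[0,0.1,-0.38],"rotation":[0,-0.003,0],"grip":0},{"linear":[0,0.1,-0.51],"rotation":[0,-0.003,0],"grip":0},{"linear":[0,0.12,-0.64],"rotation":[0,-0.003,0],"grip":0},{"linear":[0,0.2,-0.75],"rotation":[0,-0.003,0],"grip":0},{"linear":[0,0.3,-0.83],"rotation":[0,-0.003,0],"grip":0},{"linear":[0,0.42,-0.85],"rotation":[0,-0.003,0],"grip":0},{"linear":[0,0.54,-0.85],"rotation":[0,-0.003,0],"grip":0},{"linear":[0,0.66,-0.85],"rotation":[0,-0.003,0],"grip":0},{"linear":[0,0.76,-0.85],"rotation":[0,-0.003,0],"grip":0},{"linear":[0,0.765,-0.85],"rotation":[0,-0.003,0],"grip":0},{"linear":[0,0.765,-0.85],"rotation":[0,-0.003,0],"grip":0}]'
python3 - <<'E'
from h import *
st()
yd=np.array([0.0676,0.9977,0])
Rg=Rtarget([0,0,-1],-yd);move([603.7,71.4,175],Rg);c,p,d=snap('wrist','w7')
E
```

```text
time_s: 11.17
eef_pos: [604.6, 70.9, 261.0]
ee_rot: [-0.482, -0.516, -0.483, 0.517]
force: [-0.4, 0.3, -1.4]
grip_width: 0.1
t 11.17 tcp [604.6  70.9 261. ] x [-0.003  0.    -1.   ] z [-0.068 -0.998 -0.   ] F [-0.4  0.3 -1.4] grip 8.6 q [-0.08  0.49  1.17  0.    1.49  1.56]
linear [0.2865, -0.0025, -0.0013] rotation [-0.0007, -0.0004, 0.0051] rows>= 2.1
```

View pics/w7.png

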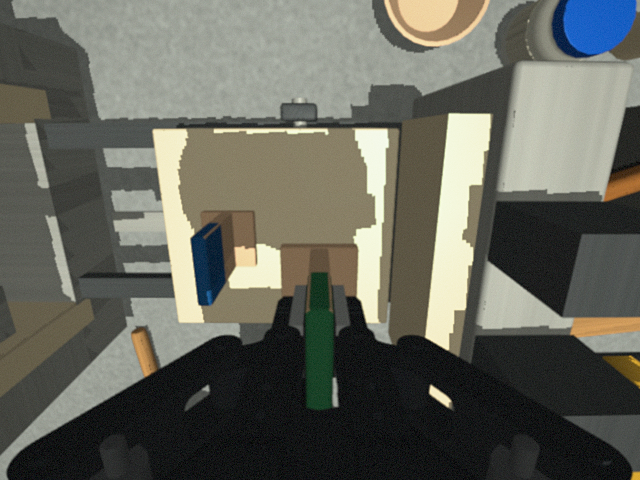

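```bash
python3 -m jog '[{"linear":[0.1,-0.002,0],"rotation":[0,0,0.005],"grip":0},{"linear":[0.2,-0.002,0],"rotation":[0,0,0.005],"grip":0},{"linear":[0.26,-0.002,0],"rotation":[0,0,0.005],"grip":0},{"linear":[0.28,-0.002,0],"rotation":[0,0,0.005],"grip":0},{"linear":[0.285,-0.002,0],"rotation":[0,0,0.005],"grip":0},{"linear":[0.288,-0.002,0],"rotation":[0,0,0.005],"grip":0},{"linear":[0.29,-0.002,0],"rotation":[0,0,0.005],"grip":0}]'
python3 -c "
from h import *
st()"
python3 -m jog '[{"linear":[0.004,0,0],"rotation":[0,0,0],"grip":0},{"linear":[0.007,0,0],"rotation":[0,0,0],"grip":0},{"linear":[0.007,0,0],"rotation":[0,0,0],"grip":0}]'
python3 -c "
from h import *
st()"
```

```text
time_s: 11.8
eef_pos: [603.5, 71.3, 176.5]
ee_rot: [0.484, 0.518, 0.482, -0.516]
force: [-0.3, -0.2, 0.1]
grip_width: 0.099
t 11.8 tcp [603.5  71.3 176.5] x [ 0.003 -0.    -1.   ] z [-0.068 -0.998 -0.   ] F [-0.3 -0.2  0.1] grip 8.5 q [-0.08  0.54  1.31  0.    1.29  1.56]
time_s: 12.05
eef_pos: [603.7, 71.3, 174.9]
ee_rot: [0.484, 0.518, 0.482, -0.516]
force: [0.7, 0.9, -1.5]
grip_width: 0.1
t 12.05 tcp [603.7  71.3 174.9] x [ 0.004 -0.    -1.   ] z [-0.068 -0.998 -0.   ] F [ 0.7  0.9 -1.5] grip 8.6 q [-0.08  0.54  1.32  0.    1.28  1.56]
```

Not touching yet, so I'll go slightly lower, then release and lift.

```bash
python3 -m jog '[{"linear":[0.004,0,0],"rotation":[0,0.005,0],"grip":0},{"linear":[0.008,0,0],"rotation":[0,0.005,0],"grip":0},{"linear":[0.009,0,0],"rotation":[0,0.005,0],"grip":0}]'
python3 -c "
from h import *
st()"
python3 -m jog '[{"linear":[0.002,0,0],"rotation":[0,0,0],"grip":14},{"linear":[0.002,0,0],"rotation":[0,0,0],"grip":24},{"linear":[0,0,0],"rotation":[0,0,0],"grip":36},{"linear":[0,0,0],"rotation":[0,0,0],"grip":36},{"linear":[0,0,0],"rotation":[0,0,0],"grip":36},{"linear":[-0.06,0,0],"rotation":[0,0,0],"grip":36},{"linear":[-0.16,0,0],"rotation":[0,0,0],"grip":36},{"linear":[-0.28,0,0],"rotation":[0,0,0],"grip":36},{"linear":[-0.3,0,0],"rotation":[0,0,0],"grip":36},{"linear":[-0.3,0,0],"rotation":[0,0,0],"grip":36}]'
python3 - <<'E'
from h import *
st()
c,p,d=snap('wrist','w8')
W=cloud(c,d);Z=W[...,2]
H=np.array([605.9,103.3]);yd=np.array([0.0676,0.9977]);xd=np.array([.9977,-.0676])
for n,(a,b) in dict(t1=(110,170),t2=(45,100)).items():
    q=W[(abs(Z-217)<4)];q=q[(q[:,0]>560)&(q[:,0]<650)&(q[:,1]>a)&(q[:,1]<b)];r=cv2.minAreaRect(q[:,:2].astype(np.float32));print(n,r,np.median(q[:,2]),'kiln xy',(r[0]-H)@xd,(r[0]-H)@yd)
E
```

```text
time_s: 12.3
eef_pos: [604.0, 71.3, 173.7]
ee_rot: [0.484, 0.519, 0.482, -0.514]
force: [-2.4, 1.1, 10.7]
grip_width: 0.102
t 12.3 tcp [604.   71.3 173.7] x [ 0.006  0.002 -1.   ] z [-0.068 -0.998 -0.003] F [-2.4  1.1 10.7] grip 8.7 q [-0.08  0.54  1.32  0.    1.28  1.56]
time_s: 13.13
eef_pos: [604.2, 71.1, 266.3]
ee_rot: [0.485, 0.52, 0.481, -0.513]
force: [-0.7, 0.3, 0.8]
grip_width: 0.416
t 13.13 tcp [604.2  71.1 266.3] x [ 0.012  0.002 -1.   ] z [-0.067 -0.998 -0.003] F [-0.7  0.3  0.8] grip 35.5 q [-0.08  0.48  1.17  0.    1.48  1.56]
t1 ((606.4053344726562, 141.42050170898438), (10.596305847167969, 45.187408447265625), 86.07634735107422) 217.05693517471792 kiln xy -2.07277371215818 38.06698516540528
t2 ((602.8565673828125, 71.77435302734375), (9.149765014648438, 44.56575012207031), 85.82360076904297) 217.12194877082186 kiln xy -0.9052989868163842 -31.65887402954101
```

View pics/w8.png

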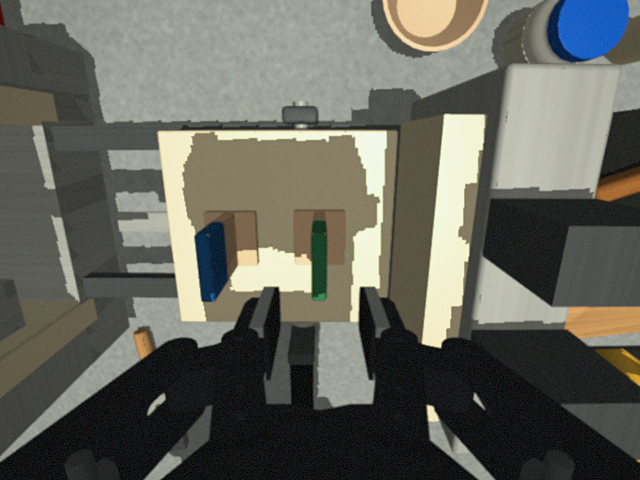

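```bash
python3 -m jog '[{"linear":[0,-0.12,0],"rotation":[0,0,-0.012],"grip":36},{"linear":[0,-0.25,0],"rotation":[0,0,-0.012],"grip":36},{"linear":[0,-0.38,0],"rotation":[0,0,-0.012],"grip":36},{"linear":[0,-0.5,0],"rotation":[0,0,-0.012],"grip":36},{"linear":[0,-0.6,0],"rotation":[0,0,-0.012],"grip":36},{"linear":[0,-0.68,0],"rotation":[-0.2,0,-0.012],"grip":50},{"linear":[0,-0.68,0],"rotation":[-0.4,0,-0.012],"grip":50},{"linear":[0,-0.68,0],"rotation":[-0.65,0,-0.012],"grip":50},{"linear":[0,-0.68,0],"rotation":[-0.88,0,-0.012],"grip":50}]' >/dev/null
for i in 1; do
python3 -m jog '[{"linear":[0,0,0],"rotation":[-0.25,0,0],"grip":50},{"linear":[0,0,0],"rotation":[-0.5,0,0],"grip":50},{"linear":[0,0,0],"rotation":[-0.75,0,0],"grip":50},{"linear":[0,0,0],"rotation":[-1,0,0],"grip":50}]' >/dev/null
python3 -m jog '[{"linear":[0,0,0],"rotation":[-0.25,0,0],"grip":50},{"linear":[0,0,0],"rotation":[-0.5,0,0],"grip":50},{"linear":[0,0,0],"rotation":[-0.75,0,0],"grip":50},{"linear":[0,0,0],"rotation":[-1,0,0],"grip":50}]' >/dev/null
python3 -m jog '[{"linear":[0,0,0],"rotation":[-0.25,0,0],"grip":50},{"linear":[0,0,0],"rotation":[-0.5,0,0],"grip":50},{"linear":[0,0,0],"rotation":[-0.75,0,0],"grip":50},{"linear":[0,0,0],"rotation":[-1,0,0],"grip":50}]' >/dev/null
python3 -m jog '[{"linear":[0,0,0],"rotation":[-0.25,0,0],"grip":50},{"linear":[0,0,0],"rotation":[-0.5,0,0],"grip":50},{"linear":[0,0,0],"rotation":[-0.75,0,0],"grip":50},{"linear":[0,0,0],"rotation":[-1,0,0],"grip":50}]' >/dev/null
python3 -m jog '[{"linear":[0,0,0],"rotation":[-0.25,0,0],"grip":50},{"linear":[0,0,0],"rotation":[-0.5,0,0],"grip":50},{"linear":[0,0,0],"rotation":[-0.75,0,0],"grip":50},{"linear":[0,0,0],"rotation":[-1,0,0],"grip":50},{"linear":[0,0,0],"rotation":[-1,0,0],"grip":50}]' 
done
python3 - <<'E'
from h import *
st();c,p,d=snap('wrist','w9');snap('top','t2',(180,150,330,310),4)
Rg=Rtarget([0,0,-1],[.0676,.9977,0]);move([428,98,250],Rg)
E
```

```text
time_s: 15.68
eef_pos: [395.8, 85.1, 253.1]
ee_rot: [0.556, -0.427, 0.564, 0.436]
force: [0.1, -0.7, -0.4]
grip_width: 0.591
t 15.68 tcp [395.8  85.1 253.1] x [-0.016  0.003 -1.   ] z [ 0.256  0.967 -0.001] F [ 0.1 -0.7 -0.4] grip 50.5 q [-0.08  0.03  1.78  0.    1.35 -1.39]
linear [0.0104, -0.0917, 0.0695] rotation [-0.3982, 0.0005, -0.0306] rows>= 1.6
```

View pics/w9.png

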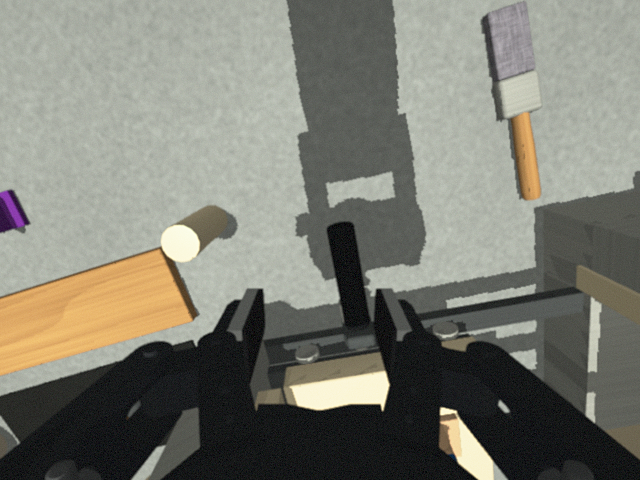

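View pics/t2.png

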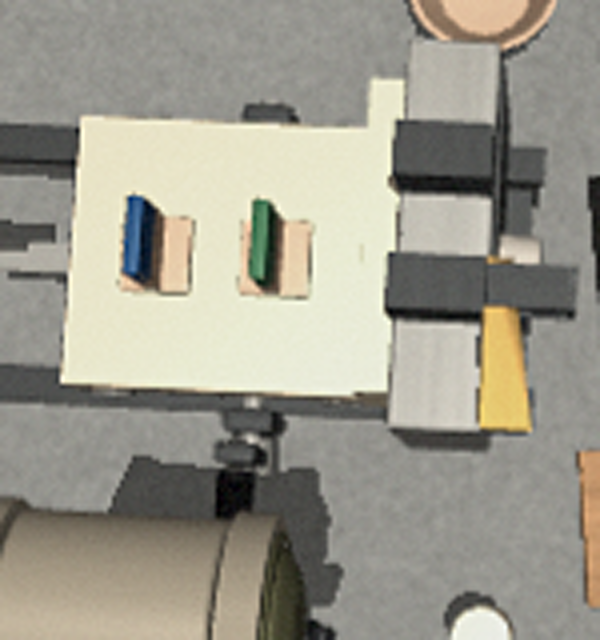

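```bash
python3 - <<'E'
from h import *
np.set_printoptions(suppress=True,precision=1)
c,p,d=load('w9');W=cloud(c,d)
m=np.zeros(d.shape,bool);m[215:355,315:380]=1
q=W[m&(W[...,2]>125)&(W[...,2]<165)];r=cv2.minAreaRect(q[:,:2].astype(np.float32));print(len(q),r,np.percentile(q[:,2],[5,50,95]),cv2.boxPoints(r))
for x0 in range(380,500,10):
    k=q[abs(q[:,0]-x0)<5]
    if len(k): print(x0,len(k),k[:,1].min(),k[:,1].max(),np.percentile(k[:,2],90))
c,p,d=load('t2');W=cloud(c,d)
for n,uv in dict(post=(300,308),).items(): print(n,W[uv[1]-6:uv[1]+6:3,uv[0]])
# crank disc things in top crop
for uv in ((240,420),(245,405),(240,452)):
    u,v=180+uv[0]/4,150+uv[1]/4;print(W[int(v),int(u)])
E
```

```text
3424 ((442.3296813964844, 99.48355865478516), (23.931194305419922, 105.8088607788086), 86.0370101928711) [139.  147.2 149.7] [[388.7  91.2]
 [494.3  83.9]
 [495.9 107.8]
 [390.4 115.1]]
390 289 92.63353969621483 114.32400623808874 148.26922482494186
400 349 91.88256646485786 114.19609586098895 148.80373549148993
410 345 91.38033667338807 113.52122800225277 148.7812947062344
420 324 90.82055709256686 112.95403675357932 148.69254753639095
430 326 89.81170270099895 112.24350914440399 148.77876926436267
440 305 89.27976674145943 111.49521165948639 148.81799367382214
450 284 88.73145021667032 110.50078696071213 148.86786541782286
460 281 87.80778007709978 109.19128242307795 148.84272267361231
470 273 87.27490269922158 108.761078239836 148.80207056940424
480 330 85.00050108902266 108.17515252678254 148.7631589763024
490 312 84.22468707531121 108.39141302336577 150.4397034796685
post [[396.5 -44.6 100. ]
 [389.5 -44.5 101.1]
 [382.3 -44.3  97. ]
 [375.4 -44.3 101.9]]
[510.5  96.4 108.7]
[521.4  96.2  93.7]
[488.6  90.1 150.5]
```

```bash
python3 -m jog '[{"linear":[0.01,-0.03,0.02],"rotation":[-0.2,0,-0.03],"grip":44},{"linear":[0.01,-0.07,0.05],"rotation":[-0.398,0,-0.03],"grip":44},{"linear":[0.01,-0.07,0.07],"rotation":[-0.398,0,-0.03],"grip":44},{"linear":[0.01,-0.07,0.07],"rotation":[-0.398,0,-0.03],"grip":44}]' 
python3 - <<'E'
from h import *
st()
Rg=Rtarget([0,0,-1],[.0676,.9977,0]);move([422,101.5,119.3],Rg)
E
```

```text
time_s: 16.12
eef_pos: [421.6, 100.5, 249.6]
ee_rot: [0.517, -0.481, 0.518, 0.482]
force: [-0.5, 0.1, 0.1]
grip_width: 0.517
t 16.12 tcp [421.6 100.5 249.6] x [-0.002  0.001 -1.   ] z [0.072 0.997 0.   ] F [-0.5  0.1  0.1] grip 44.1 q [-0.04  0.09  1.72  0.    1.33 -1.54]
linear [0.4344, -0.0018, 0.0032] rotation [-0.0092, 0.0009, -0.0034] rows>= 3.1
```

```bash
python3 -m jog '[{"linear":[0.1,0,0.003],"rotation":[-0.009,0,-0.003],"grip":44},{"linear":[0.2,0,0.003],"rotation":[-0.009,0,-0.003],"grip":44},{"linear":[0.3,0,0.003],"rotation":[-0.009,0,-0.003],"grip":44},{"linear":[0.38,0,0.003],"rotation":[-0.009,0,-0.003],"grip":44},{"linear":[0.434,0,0.003],"rotation":[-0.009,0,-0.003],"grip":44},{"linear":[0.434,0,0.003],"rotation":[-0.009,0,-0.003],"grip":44},{"linear":[0.434,0,0.003],"rotation":[-0.009,0,-0.003],"grip":10},{"linear":[0.434,0,0.003],"rotation":[-0.009,0,-0.003],"grip":10},{"linear":[0.434,0,0.003],"rotation":[-0.009,0,-0.003],"grip":10},{"linear":[0.434,0,0.003],"rotation":[-0.009,0,-0.003],"grip":10},{"linear":[0.434,0,0.003],"rotation":[-0.009,0,-0.003],"grip":10},{"linear":[0.434,0,0.003],"rotation":[-0.009,0,-0.003],"grip":10}]' 40
python3 - <<'E'
from h import *
st();snap('wrist','w10')
E
```

```text
time_s: 17.12
eef_pos: [421.7, 101.4, 120.4]
ee_rot: [0.517, -0.483, 0.516, 0.482]
force: [-5.2, -1.8, 7.9]
grip_width: 0.244
t 17.12 tcp [421.7 101.4 120.4] x [ 0.001  0.    -1.   ] z [0.068 0.998 0.   ] F [-5.2 -1.8  7.9] grip 20.8 q [-0.04  0.25  1.91  0.    0.99 -1.54]
```

View pics/w10.png

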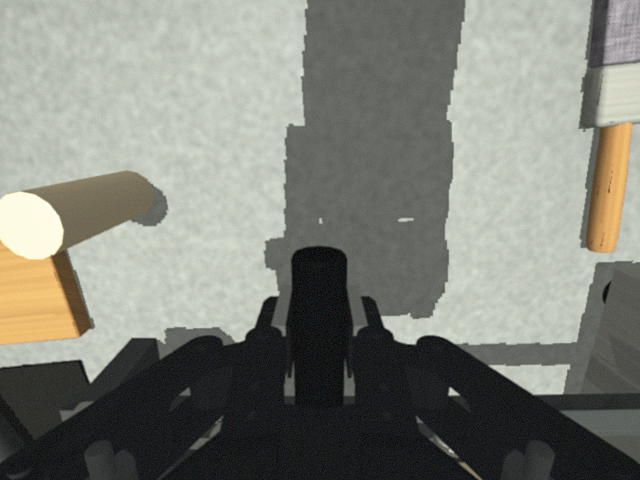

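The handle is gripped (20.8 mm opening, handle centred at column 320). I'll crank a first half turn and check.

```bash
python3 -m jog '[{"linear":[0.002,0,0.025],"rotation":[0,0,0],"grip":10},{"linear":[0.008,0,0.049],"rotation":[0,0,0],"grip":10},{"linear":[0.017,0,0.073],"rotation":[0,0,0],"grip":10},{"linear":[0.031,0,0.094],"rotation":[0,0,0],"grip":10},{"linear":[0.047,0,0.113],"rotation":[0,0,0],"grip":10},{"linear":[0.066,0,0.129],"rotation":[0,0,0],"grip":10},{"linear":[0.087,0,0.143],"rotation":[0,0,0],"grip":10},{"linear":[0.111,0,0.152],"rotation":[0,0,0],"grip":10},{"linear":[0.135,0,0.158],"rotation":[0,0,0],"grip":10},{"linear":[0.16,0,0.16],"rotation":[0,0,0],"grip":10}]' 60
python3 - <<'E'
from h import *
st()
E
```

```text
time_s: 18.0
eef_pos: [425.1, 148.8, 72.6]
ee_rot: [0.517, -0.483, 0.517, 0.482]
force: [-2.4, -10.0, 5.1]
grip_width: 0.238
t 18.0 tcp [425.1 148.8  72.6] x [ 0.001 -0.001 -1.   ] z [ 0.068  0.998 -0.001] F [ -2.4 -10.    5.1] grip 20.3 q [ 0.08  0.36  1.91 -0.    0.88 -1.43]
```

```bash
python3 -m jog '[{"linear":[0.049,0,-0.008],"rotation":[0,0,0],"grip":10},{"linear":[0.094,0,-0.031],"rotation":[0,0,0],"grip":10},{"linear":[0.129,0,-0.066],"rotation":[0,0,0],"grip":10},{"linear":[0.152,0,-0.111],"rotation":[0,0,0],"grip":10},{"linear":[0.16,0,-0.16],"rotation":[0,0,0],"grip":10},{"linear":[0.152,0,-0.209],"rotation":[0,0,0],"grip":10},{"linear":[0.129,0,-0.254],"rotation":[0,0,0],"grip":10},{"linear":[0.094,0,-0.289],"rotation":[0,0,0],"grip":10},{"linear":[0.049,0,-0.312],"rotation":[0,0,0],"grip":10},{"linear":[0,0,-0.32],"rotation":[0,0,0],"grip":10},{"linear":[-0.049,0,-0.312],"rotation":[0,0,0],"grip":10},{"linear":[-0.094,0,-0.289],"rotation":[0,0,0],"grip":10},{"linear":[-0.129,0,-0.254],"rotation":[0,0,0],"grip":10},{"linear":[-0.152,0,-0.209],"rotation":[0,0,0],"grip":10},{"linear":[-0.16,0,-0.16],"rotation":[0,0,0],"grip":10},{"linear":[-0.16,0,-0.16],"rotation":[0,0,0],"grip":10}]' 60
python3 - <<'E'
from h import *
st();snap('top','t3')
E
```

```text
time_s: 19.33
eef_pos: [421.8, 102.3, 120.8]
ee_rot: [0.517, -0.484, 0.516, 0.482]
force: [-0.0, 5.3, -2.1]
grip_width: 0.236
t 19.33 tcp [421.8 102.3 120.8] x [ 0.002 -0.001 -1.   ] z [ 0.067  0.998 -0.001] F [-0.   5.3 -2.1] grip 20.2 q [-0.03  0.25  1.91 -0.    0.99 -1.54]
```

View pics/t3.png

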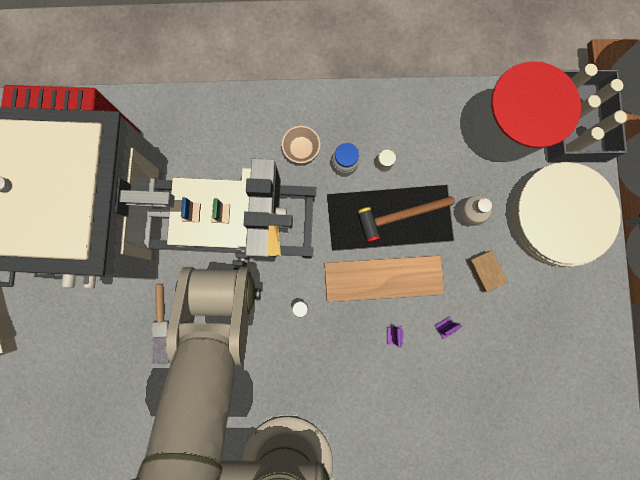

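```bash
python3 - <<'E'
from h import *
np.set_printoptions(suppress=True,precision=1)
c,p,d=load('t3');W=cloud(c,d);hs=cv2.cvtColor(p,cv2.COLOR_RGB2HSV)
m=np.zeros(d.shape,bool);m[258:335,170:262]=1
q=W[m]
for z0 in range(120,560,20):
    k=q[abs(q[:,2]-z0)<10]
    if len(k)>3: print(z0,len(k),'xmax',np.percentile(k[:,0],98),k[:,0].max(),'y',k[:,1].min(),k[:,1].max())
w=(hs[...,0]<35)&(hs[...,0]>18)&(hs[...,1]>120)&(W[...,2]>250)&(W[...,1]<60);k=W[w];print('wedge',k.min(0),k.max(0))
k=W[(abs(W[...,2]-255)<4)&(W[...,1]<60)&(W[...,1]>-40)];print('door',k.min(0),k.max(0))
E
```

```text
120 22 xmax 496.9652653006748 496.99242700602883 y 46.91462433788503 104.36703044908238
140 46 xmax 495.880837100616 496.0612507046795 y 43.78624432674387 108.2634262701517
160 32 xmax 496.9150887716768 497.0416531514321 y 39.931569796042126 106.23082313062649
180 4 xmax 497.1283047244892 497.14450003185294 y 53.37134258292603 60.69769352749357
200 8 xmax 496.1715534813438 496.1854964824881 y 36.443360439980026 50.52806714279275
220 69 xmax 428.8648131861658 429.6251181307909 y 37.163383358825584 48.299032487241945
360 44 xmax 459.4965224572921 464.40466591514144 y 31.450693748146833 146.31886208425612
380 235 xmax 467.3573057482376 467.54394595786766 y 30.7482286520992 157.55918638298385
400 1152 xmax 461.2737726390083 465.2701086671866 y 31.718690806411004 170.23882935189073
420 1880 xmax 448.11734655747955 455.22641073787946 y 36.9542413358223 160.93887240027516
440 501 xmax 419.9493902788421 423.51108820301823 y 41.889675523968705 162.13192539143841
460 881 xmax 386.59901473070147 391.6048312960233 y 42.77033690608779 162.1232323408601
480 144 xmax 362.38369815453905 364.00453393589055 y 47.06490595349278 154.57049352010046
wedge [179.6 -11.9 259.2] [578.6  54.3 578.2]
door [ 48.8 -37.6 251. ] [706.4  59.8 258.9]
```

```bash
python3 -m jog '[{"linear":[0.008,0,0.049],"rotation":[0,0,0],"grip":10},{"linear":[0.031,0,0.094],"rotation":[0,0,0],"grip":10},{"linear":[0.066,0,0.129],"rotation":[0,0,0],"grip":10},{"linear":[0.111,0,0.152],"rotation":[0,0,0],"grip":10},{"linear":[0.16,0,0.16],"rotation":[0,0,0],"grip":10},{"linear":[0.209,0,0.152],"rotation":[0,0,0],"grip":10},{"linear":[0.254,0,0.129],"rotation":[0,0,0],"grip":10},{"linear":[0.289,0,0.094],"rotation":[0,0,0],"grip":10},{"linear":[0.312,0,0.049],"rotation":[0,0,0],"grip":10},{"linear":[0.32,0,0],"rotation":[0,0,0],"grip":10},{"linear":[0.312,0,-0.049],"rotation":[0,0,0],"grip":10},{"linear":[0.289,0,-0.094],"rotation":[0,0,0],"grip":10},{"linear":[0.254,0,-0.129],"rotation":[0,0,0],"grip":10},{"linear":[0.209,0,-0.152],"rotation":[0,0,0],"grip":10},{"linear":[0.16,0,-0.16],"rotation":[0,0,0],"grip":10},{"linear":[0.111,0,-0.152],"rotation":[0,0,0],"grip":10},{"linear":[0.066,0,-0.129],"rotation":[0,0,0],"grip":10},{"linear":[0.031,0,-0.094],"rotation":[0,0,0],"grip":10},{"linear":[0.008,0,-0.049],"rotation":[0,0,0],"grip":10},{"linear":[0,0,-0.003],"rotation":[0,0,0],"grip":10}]' 60
python3 - <<'E'
from h import *
st();snap('top','t4',(100,140,400,340),2.5)
E
```

```text
time_s: 21.05
eef_pos: [421.7, 100.2, 121.2]
ee_rot: [0.517, -0.483, 0.517, 0.482]
force: [3.1, -8.4, -11.9]
grip_width: 0.241
t 21.05 tcp [421.7 100.2 121.2] x [ 0.002 -0.001 -1.   ] z [ 0.068  0.998 -0.001] F [  3.1  -8.4 -11.9] grip 20.6 q [-0.04  0.24  1.91 -0.    0.99 -1.54]
```

View pics/t4.png

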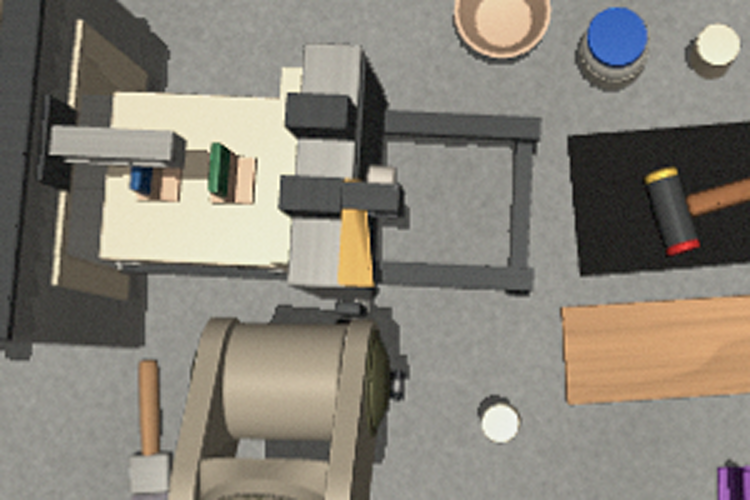

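```bash
python3 -m jog '[{"linear":[0.009,0,0.053],"rotation":[0,0,0],"grip":10},{"linear":[0.033,0,0.098],"rotation":[0,0,0],"grip":10},{"linear":[0.068,0,0.133],"rotation":[0,0,0],"grip":10},{"linear":[0.113,0,0.156],"rotation":[0,0,0],"grip":10},{"linear":[0.162,0,0.164],"rotation":[0,0,0],"grip":10},{"linear":[0.211,0,0.156],"rotation":[0,0,0],"grip":10},{"linear":[0.256,0,0.133],"rotation":[0,0,0],"grip":10},{"linear":[0.291,0,0.098],"rotation":[0,0,0],"grip":10},{"linear":[0.314,0,0.053],"rotation":[0,0,0],"grip":10},{"linear":[0.322,0,0.004],"rotation":[0,0,0],"grip":10},{"linear":[0.314,0,-0.045],"rotation":[0,0,0],"grip":10},{"linear":[0.291,0,-0.09],"rotation":[0,0,0],"grip":10},{"linear":[0.256,0,-0.125],"rotation":[0,0,0],"grip":10},{"linear":[0.211,0,-0.148],"rotation":[0,0,0],"grip":10},{"linear":[0.162,0,-0.156],"rotation":[0,0,0],"grip":10},{"linear":[0.113,0,-0.148],"rotation":[0,0,0],"grip":10},{"linear":[0.068,0,-0.125],"rotation":[0,0,0],"grip":10},{"linear":[0.033,0,-0.09],"rotation":[0,0,0],"grip":10},{"linear":[0.01,0,-0.045],"rotation":[0,0,0],"grip":10},{"linear":[0.002,0,0.004],"rotation":[0,0,0],"grip":10}]' 60
python3 - <<'E'
from h import *
st();snap('top','t5',(100,140,400,340),2.5)
E
```

```text
time_s: 22.77
eef_pos: [421.8, 101.8, 121.1]
ee_rot: [0.517, -0.484, 0.517, 0.482]
force: [2.3, -7.3, -9.8]
grip_width: 0.235
t 22.77 tcp [421.8 101.8 121.1] x [ 0.002 -0.002 -1.   ] z [ 0.068  0.998 -0.002] F [ 2.3 -7.3 -9.8] grip 20.1 q [-0.03  0.25  1.91 -0.    0.99 -1.53]
```

View pics/t5.png

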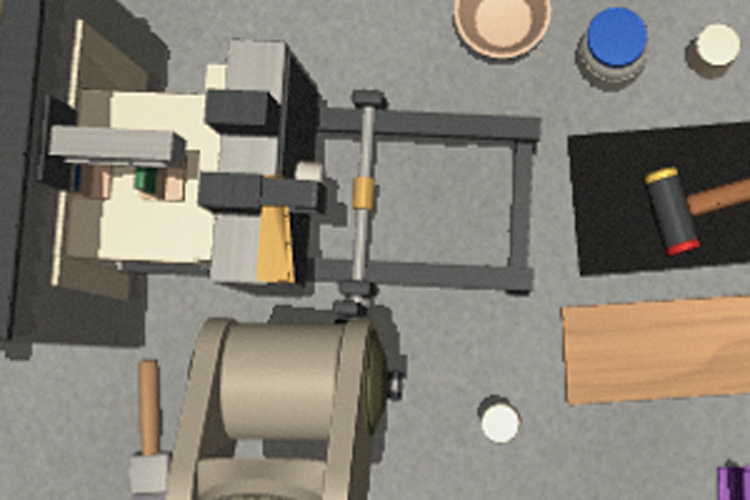

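```bash
python3 -m jog '[{"linear":[0.009,0,0.049],"rotation":[0,0,0],"grip":10},{"linear":[0.033,0,0.094],"rotation":[0,0,0],"grip":10},{"linear":[0.068,0,0.129],"rotation":[0,0,0],"grip":10},{"linear":[0.113,0,0.152],"rotation":[0,0,0],"grip":10},{"linear":[0.162,0,0.16],"rotation":[0,0,0],"grip":10},{"linear":[0.211,0,0.152],"rotation":[0,0,0],"grip":10},{"linear":[0.256,0,0.129],"rotation":[0,0,0],"grip":10},{"linear":[0.291,0,0.094],"rotation":[0,0,0],"grip":10},{"linear":[0.314,0,0.049],"rotation":[0,0,0],"grip":10},{"linear":[0.322,0,0],"rotation":[0,0,0],"grip":10},{"linear":[0.314,0,-0.049],"rotation":[0,0,0],"grip":10},{"linear":[0.291,0,-0.094],"rotation":[0,0,0],"grip":10},{"linear":[0.256,0,-0.129],"rotation":[0,0,0],"grip":10},{"linear":[0.211,0,-0.152],"rotation":[0,0,0],"grip":10},{"linear":[0.162,0,-0.16],"rotation":[0,0,0],"grip":10},{"linear":[0.113,0,-0.152],"rotation":[0,0,0],"grip":10},{"linear":[0.068,0,-0.129],"rotation":[0,0,0],"grip":10},{"linear":[0.033,0,-0.094],"rotation":[0,0,0],"grip":10},{"linear":[0.01,0,-0.049],"rotation":[0,0,0],"grip":10},{"linear":[0.002,0,0],"rotation":[0,0,0],"grip":10}]' 60
python3 - <<'E'
from h import *
st();snap('top','t6',(100,140,400,340),2.5)
E
```

```text
time_s: 24.48
eef_pos: [421.9, 102.3, 121.0]
ee_rot: [0.517, -0.484, 0.517, 0.481]
force: [1.3, -7.5, -8.2]
grip_width: 0.236
t 24.48 tcp [421.9 102.3 121. ] x [ 0.003 -0.002 -1.   ] z [ 0.068  0.998 -0.002] F [ 1.3 -7.5 -8.2] grip 20.2 q [-0.03  0.25  1.91 -0.    0.99 -1.53]
```

View pics/t6.png

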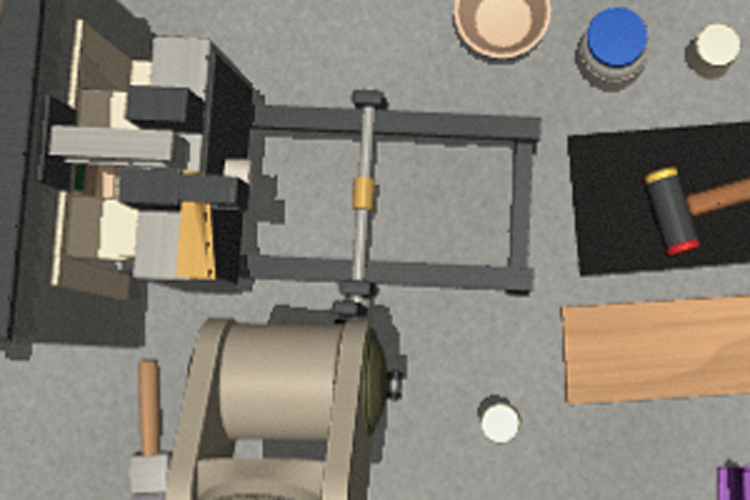

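```bash
python3 -m jog '[{"linear":[0.009,0,0.049],"rotation":[0,0,0],"grip":10},{"linear":[0.033,0,0.094],"rotation":[0,0,0],"grip":10},{"linear":[0.068,0,0.129],"rotation":[0,0,0],"grip":10},{"linear":[0.113,0,0.152],"rotation":[0,0,0],"grip":10},{"linear":[0.162,0,0.16],"rotation":[0,0,0],"grip":10},{"linear":[0.211,0,0.152],"rotation":[0,0,0],"grip":10},{"linear":[0.256,0,0.129],"rotation":[0,0,0],"grip":10},{"linear":[0.291,0,0.094],"rotation":[0,0,0],"grip":10},{"linear":[0.314,0,0.049],"rotation":[0,0,0],"grip":10},{"linear":[0.322,0,0],"rotation":[0,0,0],"grip":10},{"linear":[0.314,0,-0.049],"rotation":[0,0,0],"grip":10},{"linear":[0.291,0,-0.094],"rotation":[0,0,0],"grip":10},{"linear":[0.256,0,-0.129],"rotation":[0,0,0],"grip":10},{"linear":[0.211,0,-0.152],"rotation":[0,0,0],"grip":10},{"linear":[0.162,0,-0.16],"rotation":[0,0,0],"grip":10},{"linear":[0.113,0,-0.152],"rotation":[0,0,0],"grip":10},{"linear":[0.068,0,-0.129],"rotation":[0,0,0],"grip":10},{"linear":[0.033,0,-0.094],"rotation":[0,0,0],"grip":10},{"linear":[0.01,0,-0.049],"rotation":[0,0,0],"grip":10},{"linear":[0.002,0,-0.01],"rotation":[0,0,0],"grip":10}]' 60
python3 -m jog '[{"linear":[0,0,0.008],"rotation":[0,0,0],"grip":10},{"linear":[0,0,0.02],"rotation":[0,0,0],"grip":10},{"linear":[0,0,0.025],"rotation":[0,0,0],"grip":10}]' 60
python3 - <<'E'
from h import *
st();snap('top','t7',(100,140,400,340),2.5);snap('side','s2',(230,60,400,320),2.3)
E
```

```text
time_s: 26.2
eef_pos: [421.7, 100.0, 120.9]
ee_rot: [0.517, -0.484, 0.516, 0.481]
force: [0.4, -7.2, -3.9]
grip_width: 0.237
time_s: 26.45
eef_pos: [421.8, 102.3, 120.6]
ee_rot: [0.514, -0.487, 0.519, 0.48]
force: [-8.4, -45.0, 3.8]
grip_width: 0.233
t 26.45 tcp [421.8 102.3 120.6] x [ 0.001 -0.012 -1.   ] z [ 0.066  0.998 -0.012] F [ -8.4 -45.    3.8] grip 19.9 q [-0.03  0.25  1.9  -0.01  0.99 -1.52]
```

View pics/t7.png

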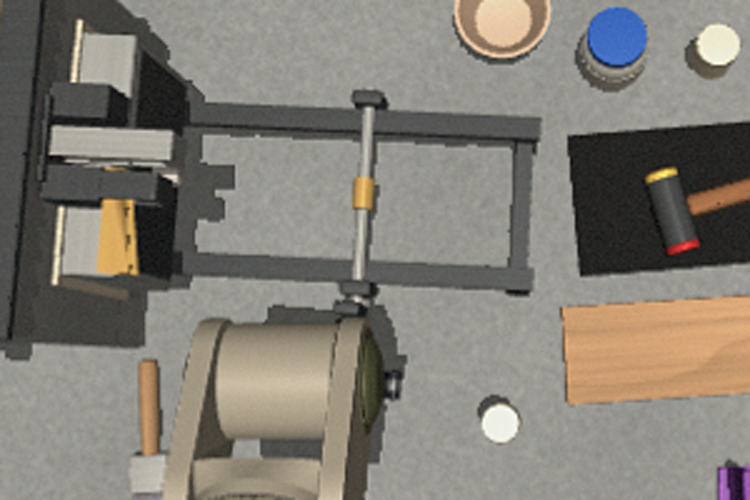

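View pics/s2.png

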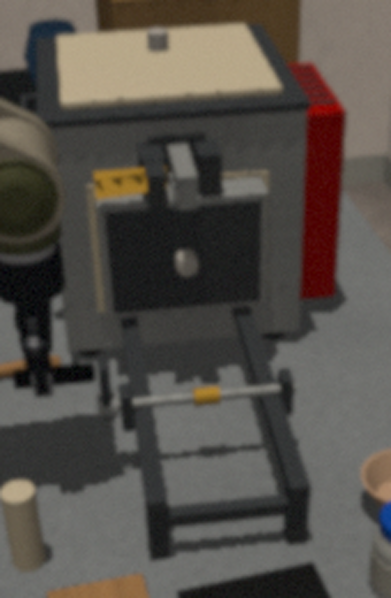

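The end stop is reached: the reaction force was 45 N and the door shows closed in both views. Now I release, lift, and go look at the mallet.

```bash
python3 -m jog '[{"linear":[0,0,-0.006],"rotation":[0,0.02,0],"grip":20},{"linear":[0,0,-0.006],"rotation":[0,0.02,0],"grip":30},{"linear":[0,0,-0.006],"rotation":[0,0.02,0],"grip":44},{"linear":[0,0,-0.006],"rotation":[0,0.02,0],"grip":44},{"linear":[0,0,-0.006],"rotation":[0,0.02,0],"grip":44},{"linear":[-0.08,0,-0.006],"rotation":[0,0.02,0],"grip":44},{"linear":[-0.2,0,-0.006],"rotation":[0,0.02,0],"grip":44},{"linear":[-0.33,0,-0.006],"rotation":[0,0.02,0],"grip":44},{"linear":[-0.45,0,-0.006],"rotation":[0,0.02,0],"grip":44},{"linear":[-0.5,0,-0.006],"rotation":[0,0.02,0],"grip":44}]'
python3 -m jog '[{"linear":[0,0,-0.1],"rotation":[0.25,0,0],"grip":44},{"linear":[0,0,-0.22],"rotation":[0.5,0,0],"grip":44},{"linear":[0,0,-0.34],"rotation":[0.75,0,0],"grip":44},{"linear":[0,0,-0.47],"rotation":[1,0,0],"grip":44},{"linear":[0,0,-0.6],"rotation":[1,0,0],"grip":44},{"linear":[0,0,-0.73],"rotation":[1,0,0],"grip":44},{"linear":[0,0,-0.8],"rotation":[1,0,0],"grip":44}]'
python3 - <<'E'
from h import *
st();snap('wrist','w11');snap('top','t8')
Rg=Rtarget([0,0,-1],[np.cos(.262),np.sin(.262),0]);move([590,-300,250],Rg)
c,p,d=load('t8');W=cloud(c,d);hs=cv2.cvtColor(p,cv2.COLOR_RGB2HSV)
q=W[(W[...,2]>12)&(W[...,2]<60)&(W[...,0]>515)&(W[...,0]<680)&(W[...,1]<-150)&(W[...,1]>-440)];print('mallet',cv2.minAreaRect(q[:,:2].astype(np.float32)),len(q))
E
```

```text
time_s: 27.38
eef_pos: [422.6, 102.4, 275.3]
ee_rot: [0.513, -0.49, 0.52, 0.476]
force: [0.6, -0.5, -0.1]
grip_width: 0.519
time_s: 27.97
eef_pos: [406.3, -140.1, 280.4]
ee_rot: [0.619, -0.348, 0.621, 0.332]
force: [-0.2, 0.3, -0.2]
grip_width: 0.515
t 27.97 tcp [ 406.3 -140.1  280.4] x [ 0.008 -0.022 -1.   ] z [ 0.538  0.843 -0.015] F [-0.2  0.3 -0.2] grip 43.9 q [-0.6   0.06  1.68 -0.01  1.39 -1.6 ]
linear [0.1164, -0.8014, -0.1192] rotation [1.4782, -0.0144, 0.0444] rows>= 5.9
mallet ((601.6336059570312, -307.54779052734375), (260.8315124511719, 120.5876235961914), 87.55077362060547) 1180
```

View pics/t8.png

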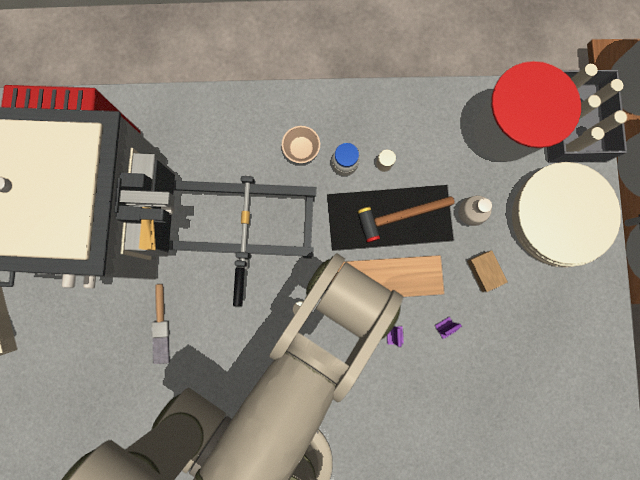

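```bash
python3 -m jog '[{"linear":[0.05,-0.1,-0.03],"rotation":[0.25,0,0.02],"grip":50},{"linear":[0.08,-0.2,-0.06],"rotation":[0.5,-0.01,0.04],"grip":50},{"linear":[0.1,-0.32,-0.09],"rotation":[0.75,-0.014,0.044],"grip":50},{"linear":[0.1,-0.44,-0.1],"rotation":[1,-0.014,0.044],"grip":50},{"linear":[0.1,-0.57,-0.1],"rotation":[1,-0.014,0.044],"grip":50},{"linear":[0.1,-0.68,-0.1],"rotation":[1,-0.014,0.044],"grip":50}]'
python3 -m jog '[{"linear":[0,-0.02,0],"rotation":[0.25,0,0],"grip":50},{"linear":[0,-0.05,0.0],"rotation":[0.48,0,0],"grip":50},{"linear":[0,-0.05,0.0],"rotation":[0.48,0,0],"grip":50}]'
python3 - <<'E'
from h import *
st();snap('wrist','w12')
E
```

```text
time_s: 28.57
eef_pos: [564.3, -275.4, 253.7]
ee_rot: [0.684, -0.175, 0.686, 0.175]
force: [0.7, -0.1, 1.5]
grip_width: 0.585
time_s: 28.82
eef_pos: [572.5, -288.4, 252.6]
ee_rot: [0.7, -0.091, 0.702, 0.091]
force: [-0.4, -0.4, 0.2]
grip_width: 0.585
t 28.82 tcp [ 572.5 -288.4  252.6] x [-0.003  0.    -1.   ] z [ 0.967  0.255 -0.003] F [-0.4 -0.4  0.2] grip 49.9 q [-0.65  0.57  1.06 -0.    1.51 -0.91]
```

View pics/w12.png

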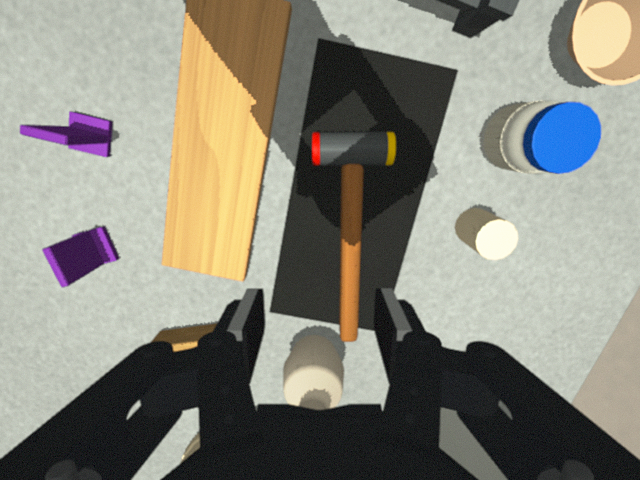

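```bash
python3 - <<'E'
from h import *
np.set_printoptions(suppress=True,precision=2)
c,p,d=load('w12');W=cloud(c,d)
m=np.zeros(d.shape,bool);m[165:335,330:375]=1
q=W[m&(W[...,2]>28)&(W[...,2]<45)];r=cv2.minAreaRect(q[:,:2].astype(np.float32));print('handle',len(q),r,np.median(q[:,2]))
mu=q.mean(0);u,s,v=np.linalg.svd(q[:,:2]-mu[:2],full_matrices=False);hd=v[0]*np.sign(v[0,1]);print('dir to head',hd,mu)
m[:]=0;m[125:172,300:405]=1
q=W[m&(W[...,2]>16)&(W[...,2]<45)];r=cv2.minAreaRect(q[:,:2].astype(np.float32));print('head',len(q),r,np.percentile(q[:,2],[50,95]))
hc=np.array(r[0]);
# project head centre on handle axis
hc2=mu[:2]+hd*((hc-mu[:2])@hd);print('head c',hc,hc2,'grip',hc2-55*hd)
mx=np.array([hd[1],-hd[0]]);print('mallet x',mx,np.degrees(np.arctan2(mx[1],mx[0])))
g=hc2-55*hd
Rg=Rtarget([0,0,-1],[mx[0],mx[1],0]);move([g[0],g[1],90],Rg);move([g[0],g[1],8],Rg)
E
```

```text
handle 3219 ((621.3473510742188, -333.5863037109375), (22.147153854370117, 202.8539276123047), 15.049355506896973) 34.1335146292011
dir to head [-0.26  0.97] [ 618.32 -324.88   33.84]
head 2788 ((591.56787109375, -223.567626953125), (83.8071060180664, 40.39228057861328), 14.850298881530762) [35.39 38.24]
head c [ 591.57 -223.57] [ 591.21 -223.66] grip [ 605.44 -276.79]
mallet x [0.97 0.26] 14.99426276977759
linear [0.5432, 0.0057, 0.1186] rotation [0.0051, -0.0054, -0.0023] rows>= 4.0
linear [0.8165, 0.0054, 0.1193] rotation [0.0051, -0.0054, -0.0023] rows>= 5.9
```

```bash
python3 -m jog '[{"linear":[0.1,0.006,0.06],"rotation":[0.005,-0.005,-0.002],"grip":48},{"linear":[0.22,0.008,0.119],"rotation":[0.005,-0.005,-0.002],"grip":48},{"linear":[0.34,0.008,0.119],"rotation":[0.005,-0.005,-0.002],"grip":48},{"linear":[0.46,0.008,0.119],"rotation":[0.005,-0.005,-0.002],"grip":48},{"linear":[0.56,0.008,0.119],"rotation":[0.005,-0.005,-0.002],"grip":48},{"linear":[0.66,0.008,0.119],"rotation":[0.005,-0.005,-0.002],"grip":48},{"linear":[0.74,0.008,0.119],"rotation":[0.005,-0.005,-0.002],"grip":48},{"linear":[0.79,0.008,0.119],"rotation":[0.005,-0.005,-0.002],"grip":48},{"linear":[0.812,0.008,0.119],"rotation":[0.005,-0.005,-0.002],"grip":48},{"linear":[0.812,0.008,0.119],"rotation":[0.005,-0.005,-0.002],"grip":48}]'
python3 - <<'E'
from h import *
st();snap('wrist','w13')
E
```

```text
time_s: 29.7
eef_pos: [604.6, -274.8, 8.5]
ee_rot: [0.7, -0.093, 0.702, 0.094]
force: [0.6, -0.4, 0.1]
grip_width: 0.563
t 29.7 tcp [ 604.6 -274.8    8.5] x [-0.002  0.002 -1.   ] z [ 0.965  0.262 -0.001] F [ 0.6 -0.4  0.1] grip 48.1 q [-0.6   0.84  1.24  0.    1.06 -0.87]
```

View pics/w13.png

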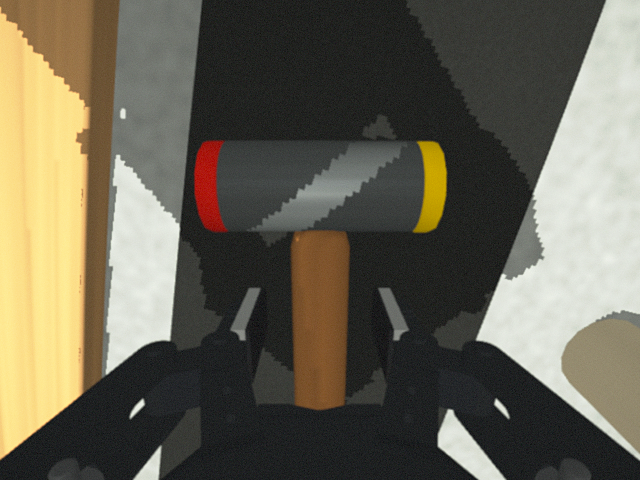

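```bash
python3 -m jog '[{"linear":[0,0,0],"rotation":[0,0,0],"grip":0},{"linear":[0,0,0],"rotation":[0,0,0],"grip":0},{"linear":[0,0,0],"rotation":[0,0,0],"grip":0},{"linear":[0,0,0],"rotation":[0,0,0],"grip":0},{"linear":[0,0,0],"rotation":[0,0,0],"grip":0},{"linear":[0,0,0],"rotation":[0,0,0],"grip":0},{"linear":[-0.05,0,0],"rotation":[0,0,0],"grip":0},{"linear":[-0.15,0,0],"rotation":[0,0,0],"grip":0},{"linear":[-0.28,0,0],"rotation":[0,0,0],"grip":0},{"linear":[-0.4,0,0],"rotation":[0,0,0],"grip":0},{"linear":[-0.4,0,0],"rotation":[0,0,0],"grip":0}]' 110
python3 - <<'E'
from h import *
np.set_printoptions(suppress=True,precision=1)
st();snap('wrist','w14')
c,p,d=load('t8');W=cloud(c,d);hs=cv2.cvtColor(p,cv2.COLOR_RGB2HSV)
w=(hs[...,0]<35)&(hs[...,0]>18)&(hs[...,1]>120)&(abs(W[...,2]-298)<8)&(W[...,0]<620)
q=W[w];print('wedge',len(q),q.min(0),q.max(0),cv2.boxPoints(cv2.minAreaRect(q[:,:2].astype(np.float32))))
cs,ps,ds=load('s2');Ws=cloud(cs,ds);hs=cv2.cvtColor(ps,cv2.COLOR_RGB2HSV)
w=(hs[...,0]<35)&(hs[...,0]>18)&(hs[...,1]>120)&(Ws[...,2]>265)&(Ws[...,2]<310)&(Ws[...,1]>150)&(Ws[...,1]<330)&(Ws[...,0]<620)
q=Ws[w];print('wedge side',len(q),q.min(0),q.max(0),np.median(q,0))
E
```

```text
time_s: 30.67
eef_pos: [607.9, -277.1, 138.8]
ee_rot: [0.704, -0.097, 0.697, 0.09]
force: [1.0, -0.5, -2.3]
grip_width: 0.236
t 30.67 tcp [ 607.9 -277.1  138.8] x [ 0. -0. -1.] z [1.  0.3 0. ] F [ 1.  -0.5 -2.3] grip 20.1 q [-0.6  0.7  1.1  0.   1.3 -0.9]
wedge 219 [512.2 247.7 291. ] [596.4 271.7 304.8] [[512.  271.6]
 [512.4 247.7]
 [596.7 249.3]
 [596.2 273.2]]
wedge side 265 [511.3 224.5 268.5] [571.7 323.7 308.9] [542.3 252.7 292.3]
```

View pics/w14.png

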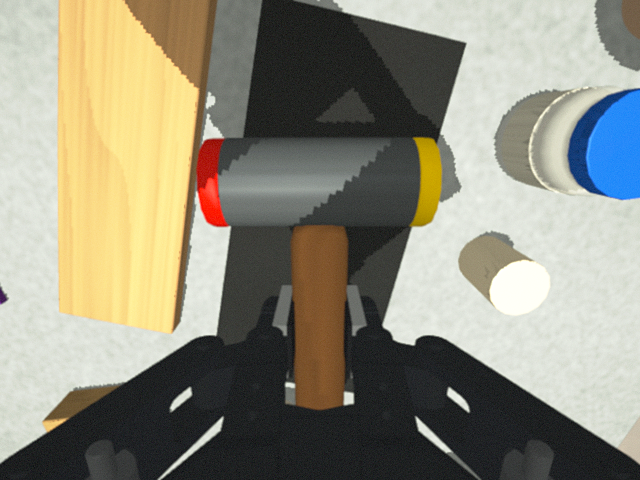

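```bash
cat >> h.py <<'E'
def headtool(f):
    c,p,d=load(f);W=cloud(c,d);s=sense();T=Rt(s).inv()
    h=cv2.cvtColor(p,cv2.COLOR_RGB2HSV)
    m=np.zeros(d.shape,bool);m[120:240,180:460]=1
    L=T.apply(W.reshape(-1,3)-s['eef_pos']).reshape(W.shape)
    q=L[m&(L[...,0]<0)&(L[...,0]>-60)&(L[...,1]>36)&(L[...,1]<85)]
    return q
E
python3 - <<'E'
from h import *
np.set_printoptions(suppress=True,precision=1)
q=headtool('w14');q=q[~np.isnan(q[:,0])];print(len(q),np.percentile(q,[1,50,99],axis=0),cv2.minAreaRect(q[:,1:].astype(np.float32)))
# cylinder ridge fit : smallest x (closest to the camera top) 
for z0 in (-25,0,25):
    k=q[abs(q[:,2]-z0)<5];A=np.c_[2*k[:,0],2*k[:,1],np.ones(len(k))];b=(k[:,:2]**2).sum(1);s=np.linalg.lstsq(A,b,rcond=None)[0];print(z0,'axis x,y',s[:2],'r',np.sqrt(s[2]+s[0]**2+s[1]**2))
kx=np.array([.9977,-.0676,0])
Rg=Rtarget([0,0,-1],kx)
s=sense()
for P in ([420,-60,330],[400,100,330]): move(P,Rg)
E
```

```text
21640 [[-30.6  38.8 -40.1]
 [-27.6  58.9   0.9]
 [-15.5  73.1  41.7]] ((54.723976135253906, 0.7363929748535156), (84.75813293457031, 37.422088623046875), 89.96430206298828)
-25 axis x,y [-13.3  56.8] r 16.310179317285158
0 axis x,y [-11.8  55.2] r 18.288076513446676
25 axis x,y [-13.4  56.9] r 16.349527750856755
linear [-0.6589, 0.8549, -0.4086] rotation [0.6647, 0.0131, 0.0109] rows>= 8.3
linear [-0.6619, 1.3871, -0.3334] rotation [0.6647, 0.0131, 0.0109] rows>= 11.3
```

```bash
python3 -m jog '[{"linear":[-0.1,0,-0.05],"rotation":[0,0,0],"grip":0},{"linear":[-0.22,0.02,-0.12],"rotation":[0.1,0,0],"grip":0},{"linear":[-0.33,0.08,-0.2],"rotation":[0.2,0,0],"grip":0},{"linear":[-0.42,0.16,-0.28],"rotation":[0.3,0,0],"grip":0},{"linear":[-0.5,0.26,-0.36],"rotation":[0.4,0.01,0.01],"grip":0},{"linear":[-0.58,0.36,-0.43],"rotation":[0.5,0.013,0.011],"grip":0},{"linear":[-0.65,0.47,-0.48],"rotation":[0.6,0.013,0.011],"grip":0},{"linear":[-0.66,0.59,-0.5],"rotation":[0.665,0.013,0.011],"grip":0},{"linear":[-0.66,0.72,-0.5],"rotation":[0.665,0.013,0.011],"grip":0},{"linear":[-0.66,0.84,-0.5],"rotation":[0.665,0.013,0.011],"grip":0},{"linear":[-0.66,0.95,-0.5],"rotation":[0.665,0.013,0.011],"grip":0},{"linear":[-0.66,0.95,-0.5],"rotation":[0.665,0.013,0.011],"grip":0}]'
python3 - <<'E'
from h import *
kx=np.array([.9977,-.0676,0]);ky=np.array([.0676,.9977,0])
Rg=Rtarget([0,0,-1],kx);E=np.array([511.8,259.5,286])
st()
T=E-(42.5+30)*kx-56.5*ky-.8*kx;T[2]=273;print(T);move(T-20*kx+[0,0,30],Rg);move(T,Rg);snap('wrist','w15')
E
```

```text
time_s: 31.72
eef_pos: [384.2, -35.4, 329.6]
ee_rot: [0.706, 0.023, 0.707, -0.022]
force: [0.8, -1.0, -1.8]
grip_width: 0.231
t 31.72 tcp [384.2 -35.4 329.6] x [-0.001  0.002 -1.   ] z [ 0.998 -0.063 -0.001] F [ 0.8 -1.  -1.8] grip 19.8 q [-0.4  -0.06  1.67  0.    1.53 -0.34]
[434.84919 208.08503 273.     ]
linear [0.0899, 0.8208, 0.0506] rotation [0.0085, -0.0016, -0.0035] rows>= 6.0
linear [0.1899, 0.8203, 0.1173] rotation [0.0085, -0.0016, -0.0035] rows>= 6.1
```

View pics/w15.png

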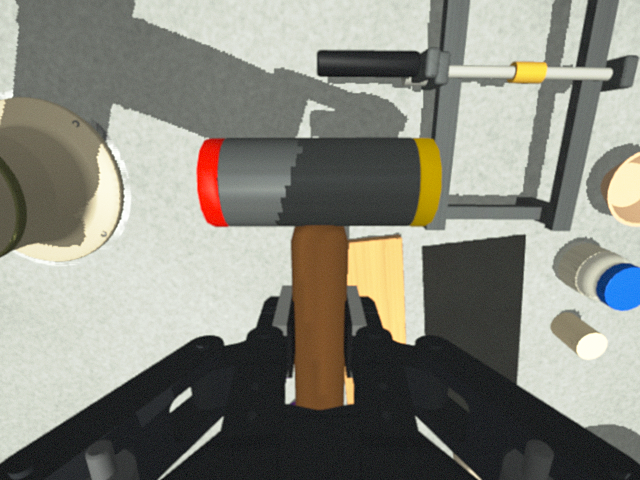

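```bash
python3 -m jog '[{"linear":[0,0.12,0.01],"rotation":[0.008,-0.001,-0.003],"grip":0},{"linear":[0,0.25,0.02],"rotation":[0.008,-0.001,-0.003],"grip":0},{"linear":[0,0.38,0.03],"rotation":[0.008,-0.001,-0.003],"grip":0},{"linear":[0,0.5,0.04],"rotation":[0.008,-0.001,-0.003],"grip":0},{"linear":[0.03,0.62,0.05],"rotation":[0.008,-0.001,-0.003],"grip":0},{"linear":[0.06,0.73,0.05],"rotation":[0.008,-0.001,-0.003],"grip":0},{"linear":[0.09,0.81,0.05],"rotation":[0.008,-0.001,-0.003],"grip":0},{"linear":[0.09,0.821,0.05],"rotation":[0.008,-0.001,-0.003],"grip":0},{"linear":[0.09,0.821,0.05],"rotation":[0.008,-0.001,-0.003],"grip":0}]'
python3 - <<'E'
from h import *
np.set_printoptions(suppress=True,precision=1)
st();c,p,d=snap('wrist','w16');q=headtool('w16');q=q[~np.isnan(q[:,0])]
print(np.percentile(q,[1,50,99],axis=0),cv2.minAreaRect(q[:,1:].astype(np.float32)))
W=cloud(c,d);hs=cv2.cvtColor(p,cv2.COLOR_RGB2HSV)
w=(hs[...,0]<35)&(hs[...,0]>15)&(hs[...,1]>100)&(W[...,2]>270)&(W[...,2]<305)&(W[...,0]>500);q=W[w];print(len(q),q.min(0),q.max(0)) if len(q) else 0
snap('side','s3',(200,40,420,320),2.1)
E
```

```text
time_s: 32.52
eef_pos: [415.8, 207.7, 301.0]
ee_rot: [0.706, 0.023, 0.708, -0.024]
force: [0.1, 0.5, -3.6]
grip_width: 0.239
t 32.52 tcp [415.8 207.7 301. ] x [-0. -0. -1.] z [ 1.  -0.1 -0. ] F [ 0.1  0.5 -3.6] grip 20.4 q [ 0.2  0.1  1.5 -0.   1.5  0.3]
[[-26.   40.5 -41.5]
 [-23.   60.6  -0.5]
 [-10.9  74.9  40.3]] ((56.257781982421875, -0.6484146118164062), (84.68681335449219, 37.810447692871094), 89.8917236328125)
7247 [510.6 246.3 270.1] [582.1 275.  300.2]
```

View pics/w16.png

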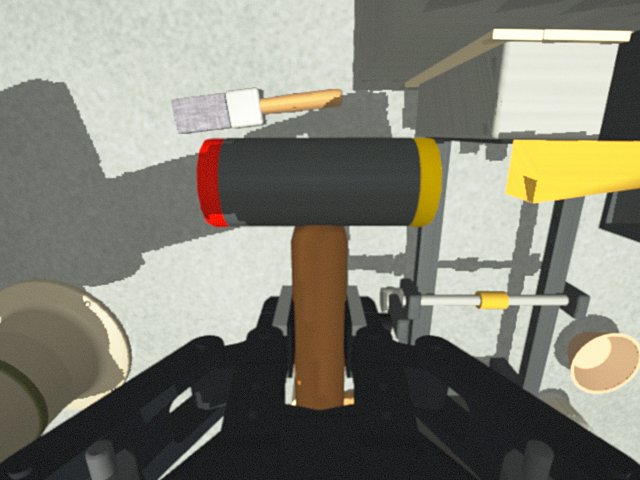

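View pics/s3.png

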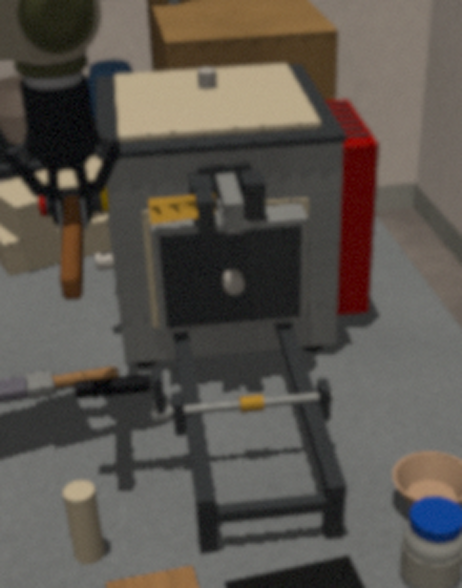

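```bash
python3 - <<'E'
from h import *
np.set_printoptions(suppress=True,precision=1)
c,p,d=load('w16');W=cloud(c,d);hs=cv2.cvtColor(p,cv2.COLOR_RGB2HSV)
w=(hs[...,0]<35)&(hs[...,0]>15)&(hs[...,1]>100)&(W[...,2]>265)&(W[...,2]<305)&(W[...,0]>500);q=W[w]
k=q[q[:,0]<514.5];print('face',len(k),k.min(0),k.max(0),np.median(k,0))
k=q[(q[:,2]>296)];print('top',cv2.boxPoints(cv2.minAreaRect(k[:,:2].astype(np.float32))),np.median(k[:,2]))
s=sense();st();L=Rt(s).inv().apply(W.reshape(-1,3)-s['eef_pos']).reshape(W.shape)
for f in ('w16','w15'):
    cc,pp,dd=load(f);
m=np.zeros(d.shape,bool);m[120:240,190:450]=1
q=L[m&(L[...,0]<0)&(L[...,0]>-60)&(L[...,1]>41)&(L[...,1]<85)]
for z0 in (-30,-20,20,30):
    k=q[abs(q[:,2]-z0)<5];A=np.c_[2*k[:,0],2*k[:,1],np.ones(len(k))];b=(k[:,:2]**2).sum(1);x=np.linalg.lstsq(A,b,rcond=None)[0];print(z0,'axis',x[:2],'r',np.sqrt(x[2]+x[0]**2+x[1]**2),'topmost',np.percentile(k[:,0],1))
m[:]=0;m[232:400,300:345]=1
for y0 in (5,15,25,35): k=L[m&(abs(L[...,1]-y0)<4)&(L[...,0]<5)];print('handle',y0,np.median(k,0),len(k))
E
```

```text
face 2102 [510.6 248.6 273.5] [514.5 275.  299.7] [512.4 262.1 289.3]
top [[510.5 249.2]
 [557.6 247.1]
 [558.7 272.7]
 [511.7 274.8]] 297.88281581387673
t 32.62 tcp [416.1 206.4 302.2] x [-0. -0. -1.] z [ 1.  -0.1 -0. ] F [-0.7 -0.4 -3.5] grip 20.2 q [ 0.2  0.1  1.5 -0.   1.5  0.3]
-30 axis [-8.4 58.9] r 16.355622330539894 topmost -25.65433551080306
-20 axis [-8.3 58.9] r 16.364165007344127 topmost -25.552662287730694
20 axis [-8.3 59.1] r 16.283099827272512 topmost -25.439366386311153
30 axis [-8.2 59.1] r 16.296655716792653 topmost -25.393944933168804
handle 5 [-21.9   5.1   0.6] 788
handle 15 [-21.9  15.1   0.6] 827
handle 25 [-22.1  24.9   0.5] 865
handle 35 [-22.2  35.1   0.5] 936
```

```bash
python3 -m jog '[{"linear":[0,0,0],"rotation":[0,0,0],"grip":0},{"linear":[0,0,0],"rotation":[0,0,0],"grip":0},{"linear":[0,0,0],"rotation":[0,0,0],"grip":0},{"linear":[0,0,0],"rotation":[0,0,0],"grip":0},{"linear":[0,0,0],"rotation":[0,0,0],"grip":0},{"linear":[0,0,0],"rotation":[0,0,0],"grip":0}]'
cat >> h.py <<'E'
def headmeas(f):
    s=sense();c,p,d=snap('wrist',f);W=cloud(c,d)
    L=Rt(s).inv().apply(W.reshape(-1,3)-s['eef_pos']).reshape(W.shape)
    m=np.zeros(d.shape,bool);m[120:240,190:450]=1
    q=L[m&(L[...,0]<0)&(L[...,0]>-60)&(L[...,1]>41)&(L[...,1]<85)]
    r=[]
    for z0 in (-30,-20,20,30):
        k=q[abs(q[:,2]-z0)<5];A=np.c_[2*k[:,0],2*k[:,1],np.ones(len(k))];b=(k[:,:2]**2).sum(1);x=np.linalg.lstsq(A,b,rcond=None)[0];r.append([x[0],x[1],z0])
    r=np.array(r);o=r[:,:2].mean(0);sl=np.polyfit(r[:,2],r[:,1],1)[0]
    hz=q[:,2];zc=(np.percentile(hz,.5)+np.percentile(hz,99.5))/2
    wz=Rt(s).apply([o[0],o[1],zc])+s['eef_pos']
    print('head in tool',np.round(o,1),round(zc,1),'tilt',np.round(np.degrees(np.arctan(sl)),1),'world',np.round(wz,1))
    hs=cv2.cvtColor(p,cv2.COLOR_RGB2HSV)
    w=(hs[...,0]<35)&(hs[...,0]>15)&(hs[...,1]>100)&(W[...,2]>265)&(W[...,2]<305)&(W[...,0]>495)&(W[...,1]>235);q=W[w]
    x0=np.percentile(q[:,0],1);k=q[q[:,0]<x0+3];print('wedge end',np.round(np.percentile(k,[3,50,97],axis=0),1).tolist(),len(k))
E
python3 - <<'E'
from h import *
st();headmeas('w17');st()
E
```

```text
time_s: 33.12
eef_pos: [416.2, 206.3, 302.3]
ee_rot: [0.706, 0.024, 0.707, -0.025]
force: [-0.2, -0.0, -3.4]
grip_width: 0.231
t 33.12 tcp [416.2 206.3 302.3] x [-0.001 -0.002 -1.   ] z [ 0.998 -0.069 -0.001] F [-0.2 -0.  -3.4] grip 19.8 q [ 0.21  0.13  1.54 -0.    1.47  0.28]
head in tool [-9.5 57.8] -0.2 tilt 0.1 world [419.9 263.9 311.7]
wedge end [[511.2, 249.7, 275.1], [512.4, 262.1, 289.0], [513.9, 274.4, 298.6]] 2024
t 33.17 tcp [416.1 206.3 302.3] x [-0.001 -0.002 -1.   ] z [ 0.998 -0.069 -0.001] F [ 0.4  0.1 -2.5] grip 19.8 q [ 0.21  0.13  1.54 -0.    1.47  0.28]
```

```bash
python3 -m jog '[{"linear":[0.03,0.005,0.02],"rotation":[0,0,0.002],"grip":0},{"linear":[0.06,0.014,0.05],"rotation":[0,0,0.002],"grip":0},{"linear":[0.086,0.0143,0.08],"rotation":[0,0,0.002],"grip":0},{"linear":[0.086,0.0143,0.08],"rotation":[0,0,0.002],"grip":0},{"linear":[0.086,0.0143,0.08],"rotation":[0,0,0.002],"grip":0},{"linear":[0.086,0.0143,0.08],"rotation":[0,0,0.002],"grip":0}]'
python3 - <<'E'
from h import *
st();headmeas('w18')
E
```

```text
time_s: 33.67
eef_pos: [440.3, 208.9, 276.6]
ee_rot: [0.706, 0.024, 0.707, -0.025]
force: [-0.2, 1.1, -3.3]
grip_width: 0.232
t 33.67 tcp [440.3 208.9 276.6] x [-0.001 -0.001 -1.   ] z [ 0.998 -0.069 -0.001] F [-0.2  1.1 -3.3] grip 19.8 q [ 0.2   0.2   1.53 -0.    1.42  0.27]
head in tool [-9.6 57.8] -0.2 tilt 0.1 world [444.1 266.6 286.1]
wedge end [[511.2, 250.0, 275.0], [512.4, 262.1, 289.8], [514.0, 274.2, 298.6]] 2483
```

View pics/w18.png

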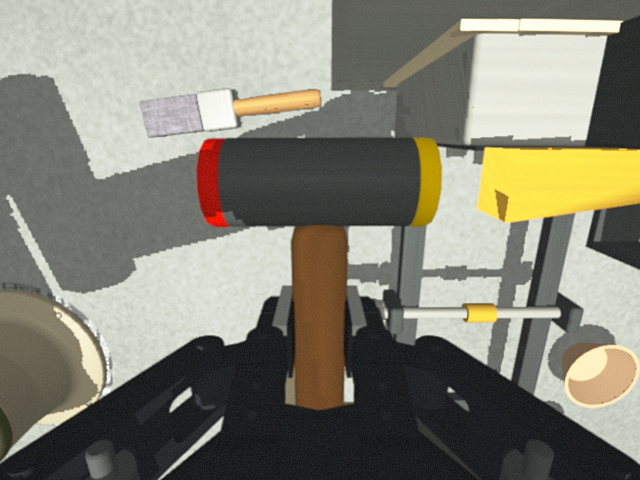

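The yellow striking face (col 440, row 182) is lined up with the wedge end (485,185) at a 24 mm gap. First tap, about 10 mm of drive.

```bash
python3 -m jog '[{"linear":[0,0,0.03],"rotation":[0,0,0],"grip":0},{"linear":[0,0,0.075],"rotation":[0,0,0],"grip":0},{"linear":[0,0,0.115],"rotation":[0,0,0],"grip":0},{"linear":[0,0,0.115],"rotation":[0,0,0],"grip":0}]'
python3 -m jog '[{"linear":[0,0,-0.03],"rotation":[0,0,0],"grip":0},{"linear":[0,0,-0.06],"rotation":[0,0,0],"grip":0},{"linear":[0,0,-0.06],"rotation":[0,0,0],"grip":0},{"linear":[0,0,-0.06],"rotation":[0,0,0],"grip":0}]'
python3 - <<'E'
from h import *
st();headmeas('w19')
E
```

```text
time_s: 34.05
eef_pos: [475.7, 206.4, 277.0]
ee_rot: [0.706, 0.024, 0.707, -0.024]
force: [-0.5, -0.1, -4.1]
grip_width: 0.23
time_s: 34.38
eef_pos: [457.3, 207.8, 277.5]
ee_rot: [0.707, 0.024, 0.707, -0.024]
force: [-0.3, -0.6, -3.1]
grip_width: 0.23
t 34.38 tcp [457.3 207.8 277.5] x [-0. -0. -1.] z [ 0.998 -0.068 -0.   ] F [-0.3 -0.6 -3.1] grip 19.6 q [ 0.19  0.23  1.48 -0.    1.43  0.26]
head in tool [-9.6 57.8] -0.3 tilt 0.1 world [460.9 265.4 287. ]
wedge end [[495.3, 248.9, 291.5], [497.3, 263.8, 301.3], [498.9, 278.5, 303.7]] 909
```

```bash
sed -i 's/(W\[...,0\]>495)&(W\[...,1\]>235);q=W\[w\]/(W[...,0]>wz[0]+48)\&(W[...,1]>235);q=W[w]/' h.py; python3 - <<'E'
from h import *
headmeas('w20')
E
```

```text
head in tool [-9.5 57.7] -0.3 tilt 0.1 world [461.2 265.4 286.9]
wedge end [[521.0, 249.2, 275.0], [522.2, 261.3, 289.8], [523.8, 273.5, 298.7]] 2256
```

View pics/w20.png

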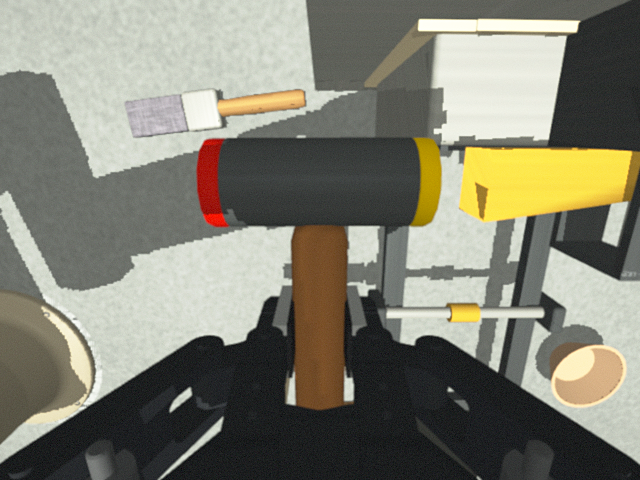

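```bash
python3 -m jog '[{"linear":[0,0,0.03],"rotation":[0,0,0],"grip":0},{"linear":[0,0,0.07],"rotation":[0,0,0],"grip":0},{"linear":[0,0,0.1],"rotation":[0,0,0],"grip":0},{"linear":[0,0,0.1],"rotation":[0,0,0],"grip":0}]'
python3 -m jog '[{"linear":[0,0,-0.03],"rotation":[0,0,0],"grip":0},{"linear":[0,0,-0.05],"rotation":[0,0,0],"grip":0},{"linear":[0,0,-0.05],"rotation":[0,0,0],"grip":0},{"linear":[0,0,-0.05],"rotation":[0,0,0],"grip":0}]'
python3 -m jog '[{"linear":[0,0,0.03],"rotation":[0,0,0],"grip":0},{"linear":[0,0,0.07],"rotation":[0,0,0],"grip":0},{"linear":[0,0,0.09],"rotation":[0,0,0],"grip":0},{"linear":[0,0,0.09],"rotation":[0,0,0],"grip":0}]'
python3 -m jog '[{"linear":[0,0,-0.03],"rotation":[0,0,0],"grip":0},{"linear":[0,0,-0.06],"rotation":[0,0,0],"grip":0},{"linear":[0,0,-0.06],"rotation":[0,0,0],"grip":0},{"linear":[0,0,-0.06],"rotation":[0,0,0],"grip":0},{"linear":[0,0,-0.06],"rotation":[0,0,0],"grip":0}]'
python3 - <<'E'
from h import *
st();headmeas('w21');st()
E
```

```text
time_s: 34.82
eef_pos: [488.4, 205.6, 277.2]
ee_rot: [0.706, 0.024, 0.708, -0.024]
force: [-3.5, 0.4, -2.4]
grip_width: 0.236
time_s: 35.15
eef_pos: [473.2, 206.6, 277.5]
ee_rot: [0.706, 0.024, 0.707, -0.024]
force: [-0.5, -1.1, -3.8]
grip_width: 0.231
time_s: 35.48
eef_pos: [500.4, 204.9, 277.6]
ee_rot: [0.705, 0.024, 0.708, -0.024]
force: [-5.4, -0.5, 0.1]
grip_width: 0.233
time_s: 35.9
eef_pos: [482.6, 206.1, 277.8]
ee_rot: [0.705, 0.024, 0.708, -0.024]
force: [0.4, -0.6, -2.6]
grip_width: 0.233
t 35.9 tcp [482.6 206.1 277.8] x [-0.004  0.    -1.   ] z [ 0.998 -0.067 -0.004] F [ 0.4 -0.6 -2.6] grip 19.9 q [0.18 0.28 1.41 0.   1.45 0.25]
head in tool [-9.5 57.7] -0.3 tilt 0.1 world [486.2 263.7 287.3]
wedge end [[545.4, 247.6, 275.4], [546.6, 259.7, 290.1], [548.1, 271.7, 298.5]] 2175
t 35.95 tcp [482.7 206.  277.8] x [-0.004  0.    -1.   ] z [ 0.998 -0.067 -0.004] F [ 0.2  0.2 -3.4] grip 20.0 q [0.18 0.29 1.41 0.   1.45 0.25]
```

View pics/w21.png

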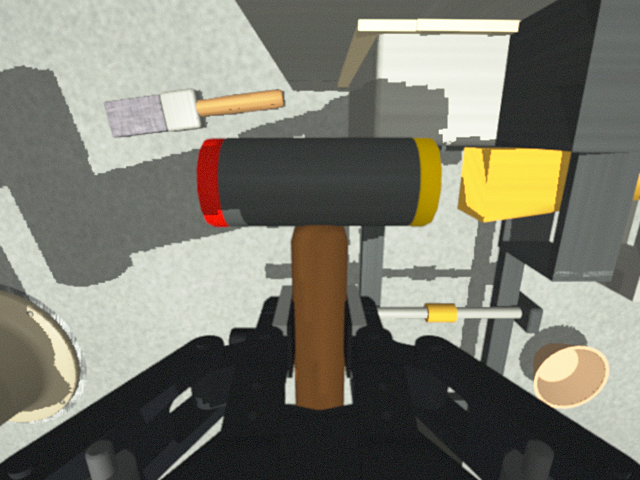

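```bash
python3 -m jog '[{"linear":[0,0,0.03],"rotation":[0,0.006,0],"grip":0},{"linear":[0,0,0.06],"rotation":[0,0.006,0],"grip":0},{"linear":[0,0,0.08],"rotation":[0,0.006,0],"grip":0},{"linear":[0,0,0.08],"rotation":[0,0.006,0],"grip":0}]'
python3 -m jog '[{"linear":[0,0,-0.03],"rotation":[0,0,0],"grip":0},{"linear":[0,0,-0.05],"rotation":[0,0,0],"grip":0},{"linear":[0,0,-0.05],"rotation":[0,0,0],"grip":0},{"linear":[0,0,-0.05],"rotation":[0,0,0],"grip":0},{"linear":[0,0,-0.05],"rotation":[0,0,0],"grip":0}]'
python3 - <<'E'
from h import *
st();headmeas('w22')
E
```

```text
time_s: 36.28
eef_pos: [506.5, 204.3, 277.7]
ee_rot: [0.703, 0.024, 0.71, -0.024]
force: [-7.7, -1.3, 0.8]
grip_width: 0.235
time_s: 36.7
eef_pos: [491.7, 205.3, 277.9]
ee_rot: [0.703, 0.024, 0.71, -0.024]
force: [-0.3, -1.2, -3.3]
grip_width: 0.235
t 36.7 tcp [491.7 205.3 277.9] x [-0.01  0.   -1.  ] z [ 0.998 -0.067 -0.01 ] F [-0.3 -1.2 -3.3] grip 20.1 q [0.17 0.31 1.39 0.   1.46 0.24]
head in tool [-9.5 57.7] -0.2 tilt 0.1 world [495.4 262.9 287.4]
wedge end [[551.5, 247.2, 275.5], [552.7, 259.3, 290.2], [554.2, 271.4, 298.6]] 2089
```

```bash
python3 -m jog '[{"linear":[0,0,0.03],"rotation":[0,-0.02,0],"grip":0},{"linear":[0,0,0.055],"rotation":[0,-0.02,0],"grip":0},{"linear":[0,0,0.066],"rotation":[0,-0.02,0],"grip":0},{"linear":[0,0,0.066],"rotation":[0,-0.02,0],"grip":0}]'
python3 -m jog '[{"linear":[0,0,-0.03],"rotation":[0,0,0],"grip":0},{"linear":[0,0,-0.05],"rotation":[0,0,0],"grip":0},{"linear":[0,0,-0.05],"rotation":[0,0,0],"grip":0},{"linear":[0,0,-0.05],"rotation":[0,0,0],"grip":0},{"linear":[0,0,-0.05],"rotation":[0,0,0],"grip":0}]'
python3 - <<'E'
from h import *
st();headmeas('w23')
E
```

```text
time_s: 37.08
eef_pos: [511.3, 203.8, 277.8]
ee_rot: [0.706, 0.023, 0.708, -0.024]
force: [-9.6, -1.2, 2.3]
grip_width: 0.229
time_s: 37.5
eef_pos: [496.5, 204.8, 277.9]
ee_rot: [0.706, 0.023, 0.708, -0.024]
force: [0.6, 0.1, -3.7]
grip_width: 0.234
t 37.5 tcp [496.5 204.8 277.9] x [-0.003 -0.001 -1.   ] z [ 0.998 -0.066 -0.003] F [ 0.6  0.1 -3.7] grip 20.0 q [ 0.17  0.31  1.38 -0.    1.45  0.24]
head in tool [-9.5 57.8] -0.2 tilt 0.1 world [500.1 262.5 287.4]
wedge end [[556.1, 246.9, 275.6], [557.2, 259.0, 290.3], [558.8, 271.1, 298.6]] 2087
```

```bash
python3 -m jog '[{"linear":[0,0,0.03],"rotation":[0,0,0],"grip":0},{"linear":[0,0,0.055],"rotation":[0,0,0],"grip":0},{"linear":[0,0,0.066],"rotation":[0,0,0],"grip":0},{"linear":[0,0,0.066],"rotation":[0,0,0],"grip":0}]'
python3 -m jog '[{"linear":[0,0,-0.03],"rotation":[0,0,0],"grip":0},{"linear":[0,0,-0.05],"rotation":[0,0,0],"grip":0},{"linear":[0,0,-0.05],"rotation":[0,0,0],"grip":0},{"linear":[0,0,-0.05],"rotation":[0,0,0],"grip":0},{"linear":[0,0,-0.05],"rotation":[0,0,0],"grip":0}]'
python3 - <<'E'
from h import *
st();headmeas('w24')
E
```

```text
time_s: 37.88
eef_pos: [515.5, 203.4, 277.8]
ee_rot: [0.704, 0.023, 0.709, -0.024]
force: [-10.4, -2.8, 1.2]
grip_width: 0.232
time_s: 38.3
eef_pos: [500.7, 204.3, 278.0]
ee_rot: [0.704, 0.023, 0.709, -0.024]
force: [-1.3, -1.2, -3.2]
grip_width: 0.234
t 38.3 tcp [500.7 204.3 278. ] x [-0.007 -0.001 -1.   ] z [ 0.998 -0.065 -0.007] F [-1.3 -1.2 -3.2] grip 20.0 q [0.17 0.32 1.36 0.   1.46 0.24]
head in tool [-9.5 57.8] -0.3 tilt 0.1 world [504.3 262.  287.4]
wedge end [[560.3, 246.7, 275.5], [561.5, 258.8, 290.3], [562.9, 270.7, 298.6]] 2069
```

View pics/w24.png

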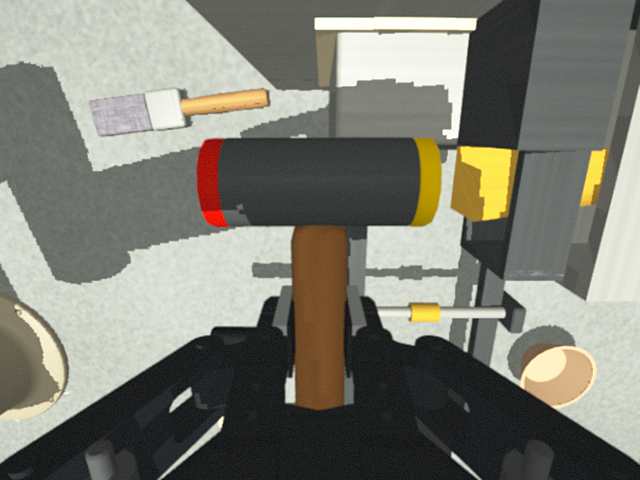

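```bash
python3 -m jog '[{"linear":[0,0,0.03],"rotation":[0,-0.01,0],"grip":0},{"linear":[0,0,0.055],"rotation":[0,-0.01,0],"grip":0},{"linear":[0,0,0.066],"rotation":[0,-0.01,0],"grip":0},{"linear":[0,0,0.066],"rotation":[0,-0.01,0],"grip":0}]'
python3 -m jog '[{"linear":[0,0,-0.03],"rotation":[0,0,0],"grip":0},{"linear":[0,0,-0.05],"rotation":[0,0,0],"grip":0},{"linear":[0,0,-0.05],"rotation":[0,0,0],"grip":0},{"linear":[0,0,-0.05],"rotation":[0,0,0],"grip":0},{"linear":[0,0,-0.05],"rotation":[0,0,0],"grip":0}]'
python3 - <<'E'
from h import *
st();headmeas('w25')
E
```

```text
time_s: 38.68
eef_pos: [516.3, 202.6, 277.8]
ee_rot: [0.701, 0.02, 0.712, -0.024]
force: [-36.1, -7.8, 10.1]
grip_width: 0.233
time_s: 39.1
eef_pos: [502.0, 203.4, 278.0]
ee_rot: [0.701, 0.021, 0.712, -0.024]
force: [-0.8, -0.0, -3.6]
grip_width: 0.236
t 39.1 tcp [502.  203.4 278. ] x [-0.016 -0.004 -1.   ] z [ 0.998 -0.063 -0.016] F [-0.8 -0.  -3.6] grip 20.1 q [ 0.17  0.33  1.35 -0.    1.48  0.23]
head in tool [-9.5 57.7] -0.2 tilt 0.1 world [505.6 261.1 287.2]
wedge end [[560.3, 246.6, 275.7], [561.4, 258.7, 290.5], [563.0, 270.8, 298.7]] 2044
```

The stop is confirmed: the last tap met 36 N and the wedge end stayed at x≈560. Now I carry the mallet back.

```bash
python3 -m jog '[{"linear":[-0.02,0,-0.08],"rotation":[0,-0.03,0],"grip":0},{"linear":[-0.08,0,-0.18],"rotation":[0,-0.03,0],"grip":0},{"linear":[-0.14,0,-0.28],"rotation":[0,-0.03,0],"grip":0},{"linear":[-0.18,-0.08,-0.33],"rotation":[0,-0.03,0],"grip":0},{"linear":[-0.18,-0.2,-0.35],"rotation":[0,-0.03,0],"grip":0},{"linear":[-0.18,-0.33,-0.35],"rotation":[0,-0.03,0],"grip":0},{"linear":[-0.18,-0.46,-0.35],"rotation":[0,-0.03,0],"grip":0},{"linear":[-0.18,-0.59,-0.35],"rotation":[0,-0.03,0],"grip":0},{"linear":[-0.18,-0.72,-0.33],"rotation":[0,-0.03,0],"grip":0},{"linear":[-0.18,-0.85,-0.3],"rotation":[0,-0.03,0],"grip":0},{"linear":[-0.18,-0.98,-0.25],"rotation":[0,-0.03,0],"grip":0},{"linear":[-0.18,-1,-0.22],"rotation":[0,-0.03,0],"grip":0}]'
python3 - <<'E'
from h import *
np.set_printoptions(suppress=True,precision=1)
st();Rg=Rtarget([0,0,-1],[np.cos(.262),np.sin(.262),0]);move([606,-274,250],Rg)
snap('top','t9');c,p,d=load('t9');W=cloud(c,d);hs=cv2.cvtColor(p,cv2.COLOR_RGB2HSV)
m=(hs[...,2]<45)&(W[...,2]<9)&(W[...,0]>490)&(W[...,1]<-80)&(W[...,1]>-450);print(m.sum(),cv2.minAreaRect(W[m][:,:2].astype(np.float32)))
E
```

```text
time_s: 40.15
eef_pos: [418.8, -97.0, 334.3]
ee_rot: [0.706, 0.022, 0.707, -0.027]
force: [-0.7, 0.7, -3.9]
grip_width: 0.235
t 40.15 tcp [418.8 -97.  334.3] x [-0. -0. -1.] z [ 1.  -0.1 -0. ] F [-0.7  0.7 -3.9] grip 20.1 q [-0.5  0.   1.6 -0.   1.5 -0.4]
linear [0.2843, -0.5442, 0.6629] rotation [-0.6605, -0.003, 0.0134] rows>= 6.5
6419 ((612.2640380859375, -279.9311218261719), (149.0750732421875, 318.6197509765625), 3.6220450401306152)
```

View pics/t9.png

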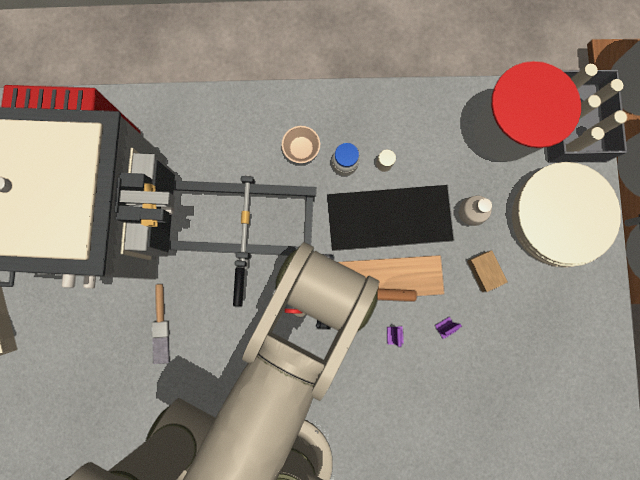

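```bash
python3 -m jog '[{"linear":[0.02,-0.08,0.08],"rotation":[-0.1,0,0.013],"grip":0},{"linear":[0.05,-0.16,0.18],"rotation":[-0.2,0,0.013],"grip":0},{"linear":[0.08,-0.24,0.28],"rotation":[-0.3,0,0.013],"grip":0},{"linear":[0.12,-0.32,0.38],"rotation":[-0.4,0,0.013],"grip":0},{"linear":[0.16,-0.4,0.48],"rotation":[-0.5,0,0.013],"grip":0},{"linear":[0.2,-0.47,0.57],"rotation":[-0.6,0,0.013],"grip":0},{"linear":[0.24,-0.53,0.65],"rotation":[-0.66,0,0.013],"grip":0},{"linear":[0.28,-0.535,0.663],"rotation":[-0.66,0,0.013],"grip":0},{"linear":[0.28,-0.535,0.663],"rotation":[-0.66,0,0.013],"grip":0},{"linear":[0.28,-0.535,0.663],"rotation":[-0.66,0,0.013],"grip":0}]'
python3 - <<'E'
from h import *
st();Rg=Rtarget([0,0,-1],[np.cos(.262),np.sin(.262),0]);move([606,-271,30],Rg);snap('wrist','w26')
E
```

```text
time_s: 41.03
eef_pos: [607.2, -269.0, 250.2]
ee_rot: [0.7, -0.092, 0.702, 0.093]
force: [0.2, 0.4, -2.4]
grip_width: 0.234
t 41.03 tcp [ 607.2 -269.   250.2] x [-0.003  0.002 -1.   ] z [ 0.966  0.259 -0.002] F [ 0.2  0.4 -2.4] grip 20.0 q [-0.59  0.63  0.97  0.    1.55 -0.86]
linear [0.7338, -0.0074, -0.0039] rotation [0.0004, -0.0044, -0.0055] rows>= 5.3
```

View pics/w26.png

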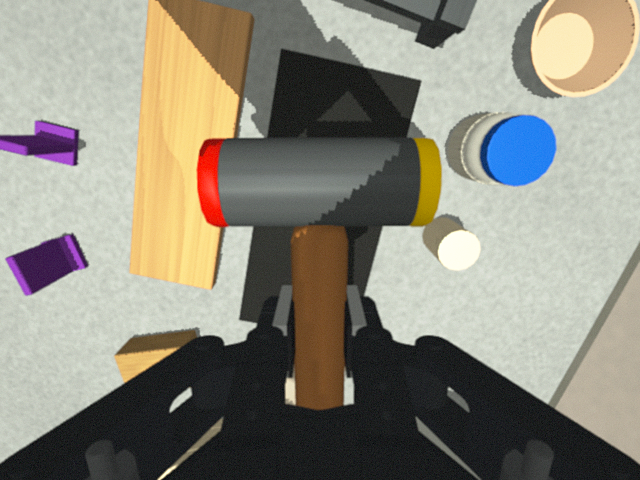

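```bash
python3 -m jog '[{"linear":[0.1,-0.007,-0.004],"rotation":[0,-0.004,-0.005],"grip":0},{"linear":[0.22,-0.007,-0.004],"rotation":[0,-0.004,-0.005],"grip":0},{"linear":[0.34,-0.007,-0.004],"rotation":[0,-0.004,-0.005],"grip":0},{"linear":[0.46,-0.007,-0.004],"rotation":[0,-0.004,-0.005],"grip":0},{"linear":[0.57,-0.007,-0.004],"rotation":[0,-0.004,-0.005],"grip":0},{"linear":[0.66,-0.007,-0.004],"rotation":[0,-0.004,-0.005],"grip":0},{"linear":[0.72,-0.007,-0.004],"rotation":[0,-0.004,-0.005],"grip":0},{"linear":[0.755,-0.007,-0.004],"rotation":[0,-0.004,-0.005],"grip":0},{"linear":[0.766,-0.007,-0.004],"rotation":[0,-0.004,-0.005],"grip":0},{"linear":[0.766,-0.007,-0.004],"rotation":[0,-0.004,-0.005],"grip":0},{"linear":[0.766,-0.007,-0.004],"rotation":[0,-0.004,-0.005],"grip":0}]'
python3 -m jog '[{"linear":[0.01,0,0],"rotation":[0,0,0],"grip":0},{"linear":[0.018,0,0],"rotation":[0,0,0],"grip":0},{"linear":[0.018,0,0],"rotation":[0,0,0],"grip":0}]'
python3 -c "
from h import *
st()"
```

```text
time_s: 42.0
eef_pos: [607.2, -271.5, 24.0]
ee_rot: [0.702, -0.094, 0.7, 0.091]
force: [0.8, 0.1, -2.7]
grip_width: 0.234
time_s: 42.25
eef_pos: [607.3, -271.5, 18.9]
ee_rot: [0.703, -0.094, 0.699, 0.091]
force: [0.5, 0.5, -3.7]
grip_width: 0.234
t 42.25 tcp [ 607.3 -271.5   18.9] x [ 0.005 -0.003 -1.   ] z [0.966 0.26  0.004] F [ 0.5  0.5 -3.7] grip 20.0 q [-0.6   0.83  1.24 -0.    1.07 -0.86]
```

```bash
python3 -m jog '[{"linear":[0.008,0,0],"rotation":[0,0,0],"grip":0},{"linear":[0.014,0,0],"rotation":[0,0,0],"grip":0},{"linear":[0.02,0,0],"rotation":[0,0,0],"grip":0},{"linear":[0.02,0,0],"rotation":[0,0,0],"grip":0}]'
python3 -m jog '[{"linear":[0.006,0,0],"rotation":[0,0,0],"grip":0},{"linear":[0.01,0,0],"rotation":[0,0,0],"grip":0},{"linear":[0.01,0,0],"rotation":[0,0,0],"grip":0}]'
```

```text
time_s: 42.58
eef_pos: [607.2, -271.5, 12.5]
ee_rot: [0.702, -0.094, 0.7, 0.091]
force: [0.6, 0.5, -3.1]
grip_width: 0.234
time_s: 42.83
eef_pos: [607.4, -271.6, 12.0]
ee_rot: [0.702, -0.094, 0.7, 0.091]
force: [-7.6, 3.6, 16.5]
grip_width: 0.234
```

The mallet touches the mat at TCP z≈12, as expected. Release and lift.

```bash
python3 -m jog '[{"linear":[0,0,0],"rotation":[0,0,0],"grip":24},{"linear":[0,0,0],"rotation":[0,0,0],"grip":36},{"linear":[0,0,0],"rotation":[0,0,0],"grip":50},{"linear":[0,0,0],"rotation":[0,0,0],"grip":50},{"linear":[0,0,0],"rotation":[0,0,0],"grip":50},{"linear":[-0.06,0,0],"rotation":[0,0,0],"grip":50},{"linear":[-0.16,0,0],"rotation":[0,0,0],"grip":50},{"linear":[-0.28,0,0],"rotation":[0,0,0],"grip":50},{"linear":[-0.4,0,0],"rotation":[0,0,0],"grip":50},{"linear":[-0.53,-0.05,-0.05],"rotation":[0,0,0],"grip":50},{"linear":[-0.66,-0.1,-0.15],"rotation":[0,0,0],"grip":50},{"linear":[-0.8,-0.15,-0.27],"rotation":[0,0,0],"grip":50},{"linear":[-0.8,-0.2,-0.4],"rotation":[0,0,0],"grip":50},{"linear":[-0.8,-0.2,-0.5],"rotation":[0,0,0],"grip":50},{"linear":[-0.8,-0.2,-0.5],"rotation":[0,0,0],"grip":50}]'
python3 - <<'E'
from h import *
np.set_printoptions(suppress=True,precision=1)
st();snap('top','t10');snap('side','s4');c,p,d=load('t10');W=cloud(c,d);hs=cv2.cvtColor(p,cv2.COLOR_RGB2HSV)
q=W[(W[...,2]>12)&(W[...,2]<60)&(W[...,0]>515)&(W[...,0]<680)&(W[...,1]<-150)&(W[...,1]>-440)]
print('z pct',np.percentile(q[:,2],[50,99]))
M=np.array([612.3,-279.9]);a=np.radians(3.6);mx=np.array([np.cos(a),np.sin(a)]);my=np.array([-mx[1],mx[0]])
k=q[q[:,1]>-245];r=cv2.minAreaRect(k[:,:2].astype(np.float32));print('head',r,'mat xy',(r[0]-M)@mx,(r[0]-M)@my)
w=(hs[...,0]<35)&(hs[...,0]>18)&(hs[...,1]>120)&(abs(W[...,2]-298)<8)&(W[...,0]<700)&(W[...,1]>150)&(W[...,1]<340);q=W[w];print('wedge',q.min(0),q.max(0))
w8=load('t8');W8=cloud(w8[0],w8[2])
for n,X in(('before',W8),('after',W)):
    k=X[(abs(X[...,2]-255)<4)&(X[...,1]>200)&(X[...,1]<330)&(X[...,0]<800)];print(n,'door top',k.min(0),k.max(0))
E
```

```text
time_s: 44.08
eef_pos: [473.4, -370.5, 253.5]
ee_rot: [0.703, -0.094, 0.7, 0.089]
force: [0.1, -0.0, -0.0]
grip_width: 0.587
t 44.08 tcp [ 473.4 -370.5  253.5] x [ 0. -0. -1.] z [1.  0.3 0. ] F [ 0.1 -0.  -0. ] grip 50.1 q [-0.9  0.5  1.2 -0.   1.4 -1.1]
z pct [34.1 41.2]
head ((593.372314453125, -223.78143310546875), (85.16511535644531, 46.908233642578125), 14.430340766906738) mat xy -15.36662211251855 57.19630893080786
wedge [559.9 244.7 290.2] [646.8 268.7 303.5]
before door top [154.9 200.3 251. ] [779.9 327.2 259. ]
after door top [163.  200.1 251. ] [779.6 327.2 259. ]
```

View pics/t10.png

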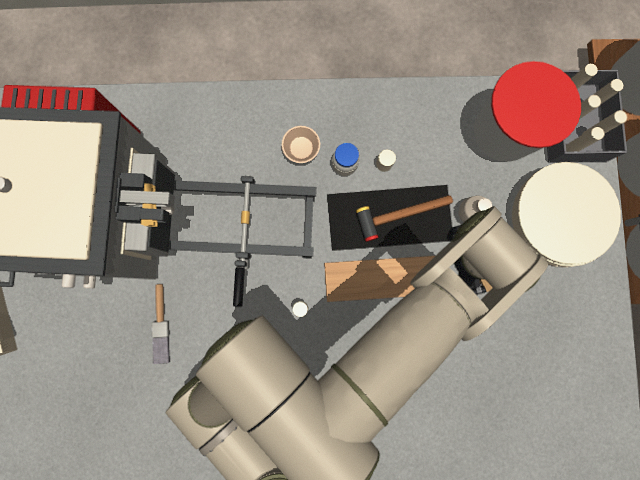

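View pics/s4.png

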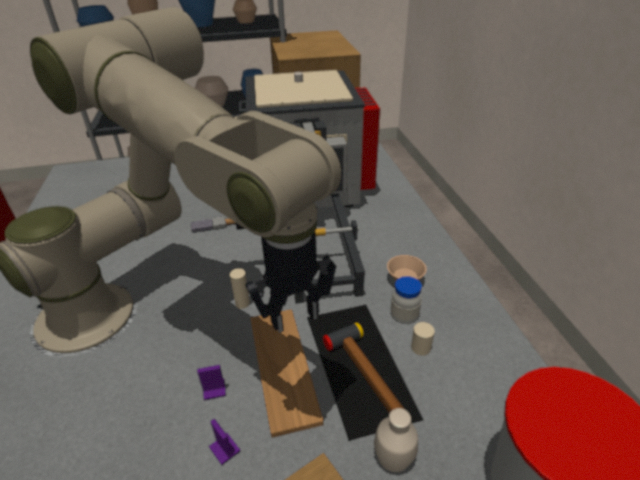

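```bash
python3 -c "
from rig import finish_job
print(finish_job())"
```

```text
the job is handed in; nothing more can be done
None
```

I carried out the task and handed the job in; `finish_job` reports no verdict, so these are my own checks.

**Tiles:** Only tile1 (blue) and tile2 (green) were on the ware board. They stood upright on the slab at about (-2, +38) and (-1, -32) mm in the hearth frame. That is about 70 mm apart, within the limits, with the gripper let go and the car still out.

**Door:** I wound the crank five turns until it hit the stop, which pushed back with 45 N. The top and side pictures then showed the door shut.

**Wedge:** I drove it with six mallet taps. It travelled about 49 mm. The last tap met 36 N and the wedge did not move further.

**Mallet:** It lies flat on the mat, with its head at about (-15, +57) mm from the mat's centre and its grip point also over the mat. The other objects look undisturbed in the last pictures.

**Not verified or inconclusive:**
- Once the door was shut I could not see the tiles again, so their standing inside the kiln was not re-checked.
- My last numeric check of the door edge used too wide a window and told me nothing. The shut door therefore rests on the crank stop and the pictures.

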